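Fetch the strata block from between two stones

TASK

The banded wooden strata block lies hemmed in between two small stones in the shallow wooden tray. Clear both stones out of the way onto the white side board, then fetch the block and lay it flat in the middle of the dark rubber mat, along the mat's length. Last, put each stone back in the tray upright, where it stood and turned as it was; leave the other things on the bench alone.

Things in the scene. Friction and masses are not known exactly. Their poses are not given: they have to be found in the camera images.
- strata_c (a point): Centre (half-way up) of the wooden strata block, a box of brown and tan bands, 95 (own x) x 55 (own y) x 45 mm high (own z, up), 0.15 kg. It starts in the middle of the tray with its 95 mm length across the tray's row, about 7 mm from a stone at each 95 mm side, so it can be gripped across its 55 mm only once both stones are gone.
- feldspar_c (a point): Centre (half-way up) of the feldspar, a pale pinkish stone like a rounded brick, 51 (own x) x 57 (own y) x 42 mm high, 0.18 kg; own z is up. Grip it across its own x (51 mm). It starts at one end of the row in the tray, own y nearly along the row.
- sulphur_c (a point): Centre (half-way up) of the sulphur, a knobbly yellowish stone, 50 (own x) x 59 (own y) x 43 mm high, 0.18 kg; own z is up. Grip it across its own x (50 mm). It starts at the other end of the row in the tray, own y nearly along the row; which stone is at which end varies.
- tray: Shallow wooden tray with a cork-coloured floor, fixed to the bench. Origin at the centre of its underside; 162 (own x) x 214 (own y) mm outside, 150 x 202 mm inside, floor top 6 mm and rim top 14 mm above the bench. The row of three runs along its own y; the stones' centres start 63.5 mm either side of its middle.
- board: White side board lying fixed on the bench, 150 (own x) x 210 (own y) x 8 mm thick, flat top; origin at the centre of its underside. Room for both stones, one behind the other along own y.
- mat: Dark rubber examination mat lying fixed on the bench, 110 (own x) x 150 (own y, its length) x 5 mm thick; origin at the centre of its underside. The strata block goes in its middle with the block's own x along the mat's own y, either way round.
- coral_c (a point): Bystander: centre of a pale horn coral, a cone 66 mm high and 42 mm wide at its foot, standing loose at the back. Leave alone. (Behind the left part of the bench stands a steel cupboard 0.4 m tall, its door face at x = 0.70 m for y from 0.14 to 0.52 m, a handle standing 26 mm out of it: pull in towards the robot before swinging past it.)
- magnet_c (a point): Bystander: centre of a loose red and blue bar magnet, 15 x 66 x 27 mm, at the back. Leave alone.
- lens_c (a point): Bystander: centre of a loose brass-coloured folding hand lens, 27 x 70 x 10 mm, at the back right. Leave alone.
There are look-alikes about, which are no part of the job. Leave any purple or yellow look-alike of the part that bears feldspar_c alone.

How it is judged:
By the outcome, as a careful person would: the job done as asked, in the order asked, and still so for the second after the job is handed in, with the robot touching nothing.
It also fails if it takes over 147 s, if anything falls off the work surface, if the arm or the gripper's body presses on something with over 40 N, if the wrist force passes 120 N, or if a joint passes its speed limit or range.

ROBOT

A 6-joint arm with a two-finger parallel gripper is mounted at the origin on a cart in front of the work surface, level with it; the furniture and walls round the work are solid. World frame = base frame: x ahead of the robot, y to its left, z up, the work surface at z = 0. Lengths are in mm, angles in degrees, forces in N, time in s.
With the tool pointing down it reaches from about 350 to 850 mm from the base axis. Payload 8.1 kg.
Tool frame: the origin (TCP) lies between the finger pads; the fingertips stand 19 mm ahead of it and the grasp point (between the pads) is the TCP (nose_length is the distance from the TCP to the fingertips, in mm); y points along the fingers, x is the direction in which the jaws open and shut, and the axes are right-handed (so a half turn about y gives the same grasp; the last joint's range is limited). The gripper opens to 85 mm and grips with 20 to 120 N. Pads are 22 mm wide; open, the fingers measure 114 mm over their backs; the gripper's body (76 mm by 85 mm) begins 54 mm behind the grasp point. The pads swing forward as they close: fully open they stand 13 mm farther back than shut.
Start: joints at [71.368, 7.471, 85.268, -0, 87.261, -4.893], TCP at [142.483, 582.841, 250.292] pointing down, gripper open.
Joint ranges: [-169.43, 169.43], [-51.17, 129.36], [1.28, 143.12], [-76.62, 256.62], [0, 156.53], [-152.29, 152.29]. Speed limits (degrees/s): [136.94, 136.94, 159.86, 180, 180, 180].

INTERFACE

Orientations are given as [roll, pitch, yaw] about the fixed x, y, z axes, in that order (R = Rz(yaw) Ry(pitch) Rx(roll)).
In Python, from bench import sense, snapshot, camera_info, hand_in, nose_length gives the robot as it stands.
- The arm moves only by the tool arm_command, never from a script. Its argument "commands" is a list of rows, each a list of 3 entries, a list of its own where there are three numbers: the opening in per cent of the stroke, from 0 (shut) to 100 (fully open), then the shift along the world's x, y, z in units of 30 mm (1.0 is 30 mm), then the turn, a rotation vector about the world's x, y, z in degrees. A call has 1 to 5 rows; each row shifts and turns the pose as measured when the row begins; what a row does not reach is not made up. A row lasts 1/12 s, in which the tool goes at most 41.7 mm and 7.16 degrees, less where a joint would pass 70% of its speed; a pose out of reach is approached as far as the arm can. A call is refused whole if a number of a shift passes 1 or a number of a turn 7.16, either way. A call with a gripper value outside its range is refused whole. The fingers move at their own pace and stop on an object; "force" is the grip in N (left out, the last holds). Time passes only in rows, so rows that do not move let the fingers close. It gives the time, the measured TCP pose, the force and the opening at its end, in the units of the state.
- sense(): the state, without advancing time (a new reading comes with each control period).
- snapshot(name): name is "scene" or "top" or "wrist"; returns the picture (384x512x3 uint8, blue, green, red); there is no depth.
- camera_info(name): a dict with "fx", "fy", "cx", "cy" (pixels), "k1" (the pictures are not rectified: a ray, as slopes to the right and down, at radius r is drawn at 1 + k1 r^2 times it, then the intrinsics apply), "rvec" (rotation vector, rad) and "tvec" (3), from world to camera coordinates, as OpenCV has them; the wrist camera has in their place "hand_eye" (4x4, takes a point from camera to tool coordinates, whose origin is the TCP and whose axes are the tool frame's). Camera axes: x right, y down, z forward; pixel columns grow to the right and rows downward; lengths in mm; the calibration is good to about 2 mm. A picture is of the moment at which its call begins: read the wrist's pose just before it. camera_info takes no time and is no camera call.
- hand_in(): hands the job in, once; it reports no verdict.
The state is a dict: "time": time; "joint_pos": joint angles; "qd": joint speeds; "joint_efforts": joint torques, N m; "tool_pos": TCP position; "tcp_rot": TCP orientation; "ft_force": force on the tool from outside, world axes, zero at the start; "wrist_torque": the same for the moment, N m; "finger_gap": finger opening in mm.
Only numpy, scipy, OpenCV 4.12 (cv2) and the standard library are available. Lean on these libraries where they do the work, as an engineer would, in place of code of your own. Each camera call takes 0.05 s, during which the arm holds its last target. There are 200 camera calls.

## Working session

There is one attempt and no reset: what is moved stays moved. The work goes in short steps, Python scripts to look and compute and a tool call to move; the robot and the scene stay as the last step left them, time stands still between calls to the robot, and variables do not carry over. Pictures are saved under pics/ and viewed, about 12 in all and at most 16, crops included, and the job is handed in when it is done.

Besides the shell and the picture viewer there is one more tool, called after "Emit:" as name([rows], argument=value, ...), one row to a line, values as JSON. arm_command: Moves the arm, as the interface text tells. Its arguments: {"type":"object","properties":{"commands":{"type":"array"},"force":{"type":"number"}},"required":["commands"]}

```bash
ls; mkdir -p pics; python3 - <<'E'
from bench import *
import cv2
print(sense())
for n in("scene","top","wrist"):
    print(camera_info(n)); cv2.imwrite(f"pics/{n}0.png",snapshot(n))
E
```

```text
pics
{'time': 0.0, 'joint_pos': array([ 7.13687030e+01,  7.51690852e+00,  8.53291769e+01, -2.99032027e-04,
        8.72627347e+01, -4.89261684e+00]), 'qd': array([-0.01744833, -0.01141143, -0.0328894 ,  0.03781283,  0.09525946,
       -0.04768436]), 'joint_efforts': array([-1.76325306e-03, -5.69360447e+01, -5.00558996e+01, -3.14322706e-04,
        1.40367297e-02,  3.76076446e-05]), 'tool_pos': array([142.30439684, 582.34243845, 249.22662547]), 'tcp_rot': array([-89.99101646,   0.10844906,  76.26134289]), 'ft_force': array([ 0.14422402, -0.61400548, -0.19003705]), 'wrist_torque': array([ 0.00360702, -0.03316527,  0.02721119]), 'finger_gap': 85.46448485922225}
{'fx': 365.3750485520296, 'fy': 365.3750485520296, 'cx': 253.80798987751007, 'cy': 196.70271144061854, 'k1': -0.07317182235342562, 'rvec': array([ 2.04065806, -0.56828607,  0.33716579]), 'tvec': array([-507.03814681,  167.84045995,  775.93109052])}
{'fx': 446.54306934501074, 'fy': 446.54306934501074, 'cx': 251.31703596231563, 'cy': 184.82339179422226, 'k1': -0.03143615967602546, 'rvec': array([ 2.09277902, -2.14159232,  0.20320093]), 'tvec': array([ -39.17714623,  581.1211731 , 1407.69598844])}
{'fx': 285.82100187814626, 'fy': 285.82100187814626, 'cx': 251.88741433035165, 'cy': 194.28891680750695, 'k1': -0.021689513201676107, 'hand_eye': array([[ 9.99999962e-01,  1.96427229e-04, -1.94507009e-04,
        -7.68839246e-01],
       [ 2.42237695e-04, -2.83670988e-01,  9.58921640e-01,
        -1.23130342e+02],
       [ 1.33182325e-04, -9.58921651e-01, -2.83671025e-01,
         7.37711978e+01],
       [ 0.00000000e+00,  0.00000000e+00,  0.00000000e+00,
         1.00000000e+00]])}
```

View two.

View pics/top0.png

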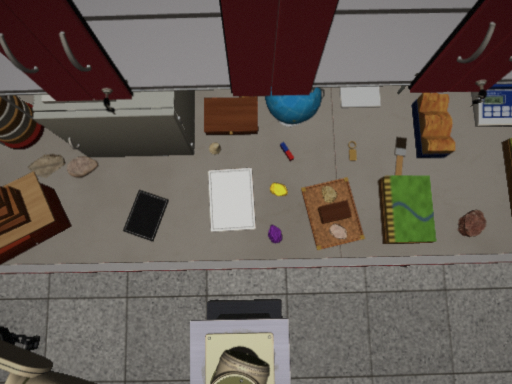

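View pics/scene0.png

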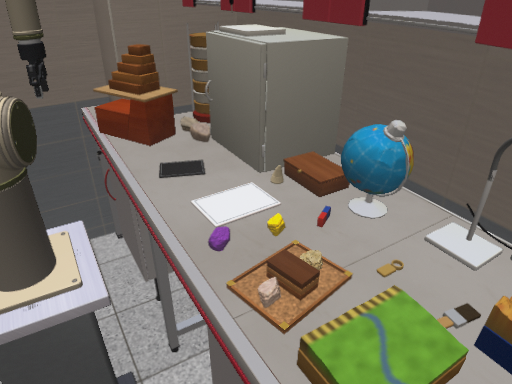

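```bash
cat > h.py <<'E'
import cv2, numpy as np
from scipy.spatial.transform import Rotation as Ro
from bench import *
def cam(n):
    c=camera_info(n); K=np.array([[c['fx'],0,c['cx']],[0,c['fy'],c['cy']],[0,0,1.]]); D=np.array([c['k1'],0,0,0.])
    if 'rvec' in c:
        R=cv2.Rodrigues(c['rvec'])[0].T; o=-R@c['tvec']
    else:
        s=sense(); Rt=Ro.from_euler('xyz',s['tcp_rot'],degrees=True).as_matrix(); H=c['hand_eye']
        R=Rt@H[:3,:3]; o=Rt@H[:3,3]+s['tool_pos']
    return K,D,R,o
def ray(cm,px,z):
    K,D,R,o=cm
    u=cv2.undistortPoints(np.float64(px).reshape(-1,1,2),K,D)[:,0]
    d=np.c_[u,np.ones(len(u))]@R.T
    return (o+d*((z-o[2])/d[:,2])[:,None])[:,:2]
def proj(cm,P):
    K,D,R,o=cm
    return cv2.projectPoints(np.float64(P).reshape(-1,1,3),cv2.Rodrigues(R.T)[0],-R.T@o,K,D)[0][:,0]
def snap(n):
    cm=cam(n); return cm,snapshot(n)
def rect(cm,cnt,z):
    """rotated rect of a contour cast on plane z: centre, dims, angle of long side"""
    p=ray(cm,cnt.reshape(-1,2),z).astype(np.float32); (c,w,a)=cv2.minAreaRect(p)
    if w[0]<w[1]: w=w[::-1]; a+=90
    return np.round(c,1),np.round(w,1),round((a+90)%180-90,1)
def big(m,win=None):
    m=m.astype(np.uint8)*255
    if win is not None:
        k=np.zeros_like(m);x0,y0,x1,y1=win;k[y0:y1,x0:x1]=1;m=m*k
    c=cv2.findContours(m,cv2.RETR_EXTERNAL,cv2.CHAIN_APPROX_NONE)[0]
    return max(c,key=cv2.contourArea)
E
python3 - <<'E'
from h import *
cm=cam("top"); im=cv2.imread("pics/top0.png"); h=cv2.cvtColor(im,cv2.COLOR_BGR2HSV)
H,S,V=cv2.split(h)
print('tray',rect(cm,big((S>100)&(H<20),(295,170,370,255)),10))
print('board',rect(cm,big((V>190)&(S<30),(195,160,265,240)),8))
print('mat',rect(cm,big(V<60,(115,180,180,250)),5))
for n,p,z in (('yel',(278,189),20),('pur',(275,233),20),('coral',(214,149),30),('mag',(287,152),13),('feld',(338,231),27),('sul',(329,195),27)): print(n,ray(cm,[p],z))
cv2.imwrite("pics/c1.png",cv2.resize(im[140:260,110:380],None,fx=2.9,fy=2.9,interpolation=cv2.INTER_CUBIC))
E
```

```text
tray (array([ 488.4, -319.9]), array([215.1, 162.9]), 12.1)
board (array([544. ,  16.3]), array([189.8, 129.6]), 2.4)
mat (array([495.2, 305.3]), array([148.1, 108.8]), -19.9)
yel [[ 570.91232481 -141.71924832]]
pur [[ 423.77817974 -126.85450827]]
coral [[712.35657492  71.4308702 ]]
mag [[ 700.48533393 -177.38899235]]
feld [[ 424.79639244 -333.41761303]]
sul [[ 545.25836534 -310.5151655 ]]
```

View pics/c1.png

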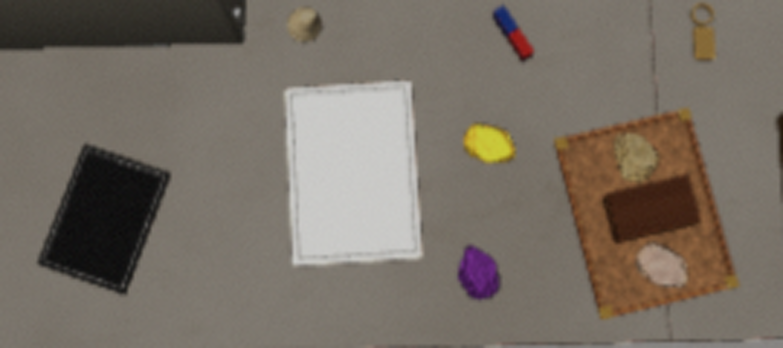

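Candidates, in top0 pixels:
- The pale pinkish stone in the tray at (338,231) is feldspar. It is pinkish, in the row, and at the near end.
- The purple stone at (275,233) and the bright yellow one at (278,189) stand loose outside the tray. They are look-alikes and stay where they are.
- The knobbly dull-yellow stone at (329,195) in the tray is sulphur.

The enlarged crop confirms all of this. The mat is at (146,215) and the board at (232,200).

Next I'll move over to the tray.

Emit:
arm_command([
  [100,[0.5,-1,0],[0,0,-7]],
  [100,[0.5,-1,0],[0,0,-7]],
  [100,[0.5,-1,0],[0,0,-7]],
  [100,[0.5,-1,0],[0,0,-7]],
  [100,[0.5,-1,0],[0,0,-7]],
])

```text
time: 0.57
tool_pos: [215.1, 430.1, 244.6]
tcp_rot: [-89.9, 0.4, 40.7]
ft_force: [0.4, -0.2, 1.0]
finger_gap: 85.3
```

Emit:
arm_command([
  [100,[0.5,-1,0],[0,0,-7]],
  [100,[0.5,-1,0],[0,0,-7]],
  [100,[0.5,-1,0],[0,0,-7]],
  [100,[0.5,-1,0],[0,0,-7]],
  [100,[0.5,-1,0],[0,0,-7]],
])

```text
time: 0.98
tool_pos: [290.8, 272.2, 242.7]
tcp_rot: [-90.0, 0.5, 4.9]
ft_force: [0.6, -0.0, 0.8]
finger_gap: 85.5
```

Emit:
arm_command([
  [100,[0.5,-1,0],[0,0,-7]],
  [100,[0.5,-1,0],[0,0,-7]],
  [100,[0.5,-1,0],[0,0,-7]],
  [100,[0.5,-1,0],[0,0,-7]],
  [100,[0.5,-1,0],[0,0,-7]],
])

```text
time: 1.4
tool_pos: [366.8, 114.1, 242.2]
tcp_rot: [-89.9, 0.4, -30.9]
ft_force: [0.8, 0.1, -1.0]
finger_gap: 85.5
```

Emit:
arm_command([
  [100,[0.4,-1,0],[0,0,-7]],
  [100,[0.4,-1,0],[0,0,-7]],
  [100,[0.4,-1,0],[0,0,-7]],
  [100,[0.4,-1,0],[0,0,-7]],
  [100,[0.4,-1,0],[0,0,-7]],
])

```text
time: 1.82
tool_pos: [427.9, -44.7, 241.9]
tcp_rot: [-89.9, 0.4, -66.8]
ft_force: [0.7, 0.3, 0.3]
finger_gap: 85.3
```

Emit:
arm_command([
  [100,[0.3,-1,0],[0,0,-7]],
  [100,[0.3,-1,0],[0,0,-6]],
  [100,[0.2,-1,0],[0,0,0]],
  [100,[0.2,-1,0],[0,0,0]],
  [100,[0,-1,0],[0,0,0]],
])

```text
time: 2.23
tool_pos: [458.7, -203.4, 240.6]
tcp_rot: [-89.9, 0.4, -80.8]
ft_force: [0.8, -0.7, 0.2]
finger_gap: 85.5
```

Emit:
arm_command([
  [100,[0.5,-1,-0.3],[0,0,1.4]],
  [100,[0.5,-1,-0.3],[0,0,1.4]],
  [100,[0.5,-1,-0.3],[0,0,0]],
  [100,[0.3,-0.5,0],[0,0,0]],
  [0,[0,0,0],[0,0,0]],
])

```text
time: 2.65
tool_pos: [512.6, -320.0, 210.7]
tcp_rot: [-89.9, 0.4, -78.3]
ft_force: [0.7, -0.3, -0.5]
finger_gap: 75.4
```

```bash
python3 - <<'E'
from h import *
s=sense();print(s['tool_pos'],s['tcp_rot'],s['qd'].max())
cm,im=snap("wrist");cv2.imwrite("pics/w1.png",im);np.savez("w1.npz",*cm)
cv2.imwrite("pics/w1b.png",cv2.resize(im,None,fx=1.5,fy=1.5))
E
```

```text
[ 512.59028781 -320.03746273  210.67703308] [-89.92829855   0.36182069 -78.25806497] 1.5254626235203737
```

View pics/w1b.png

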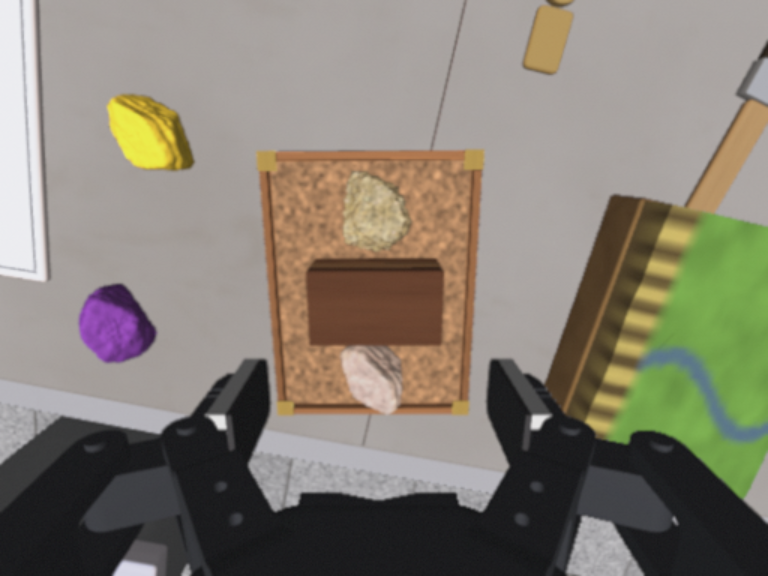

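Wrist view (1.5x): sulphur at (375,210), block at (375,303), feldspar at (373,378), tray corners at (258,152), (482,150), (278,413) and (468,413). The purple and yellow look-alikes are to the left.

```bash
python3 - <<'E'
from h import *
z=np.load("w1.npz");cm=[z[k] for k in z.files];im=cv2.imread("pics/w1.png")
out=ray(cm,np.array([(258,152),(482,150),(468,413),(278,413)])/1.5,14)
c=out.mean(0);d=(out[0]+out[1]-out[2]-out[3])/2;print('tray c',c,'len',np.hypot(*d),'ang',np.degrees(np.arctan2(d[1],d[0])),'wid',np.hypot(*(out[0]-out[1])),np.hypot(*(out[2]-out[3])))
b=ray(cm,np.array([(308,269),(442,269),(442,345),(310,345)])/1.5,51)
c=b.mean(0);d=b[1]-b[0];print('block',c,np.hypot(*d),'perp ang',np.degrees(np.arctan2(d[1],d[0]))+90)
hs=cv2.cvtColor(im,cv2.COLOR_BGR2HSV);lab=cv2.cvtColor(im,cv2.COLOR_BGR2LAB).astype(int)
for p in ((250,140),(240,138),(248,252),(245,245),(215,150),(300,150),(220,260),(290,250)): print(p,hs[p[1],p[0]],lab[p[1],p[0]])
E
```

```text
tray c [ 485.9983323  -319.27030499] len 212.14138468547057 ang 12.15790704942673 wid 159.51869120017923 161.79397723620679
block [ 487.41961737 -322.61861035] 90.84076412923872 perp ang 11.831977957457852
(250, 140) [ 20  83 172] [164 129 150]
(240, 138) [ 20  79 187] [178 129 151]
(248, 252) [  8  41 206] [193 135 136]
(245, 245) [  9  40 209] [197 135 136]
(215, 150) [ 13 112 130] [113 137 147]
(300, 150) [ 14 115 180] [153 140 154]
(220, 260) [ 13 112 157] [135 139 151]
(290, 250) [ 13 112 146] [126 139 149]
```

Emit:
arm_command([
  [100,[-0.7,-0.2,-0.6],[0,0,0]],
  [100,[-0.7,-0.2,-0.6],[0,0,0]],
  [100,[-0.3,0,0],[0,0,0]],
  [100,[0,0,0],[0,0,0]],
])

```text
time: 3.03
tool_pos: [459.3, -327.9, 173.3]
tcp_rot: [-90.0, 0.6, -78.1]
ft_force: [0.2, -0.1, 0.6]
finger_gap: 85.5
```

```bash
python3 - <<'E'
from h import *
s=sense();print(s['tool_pos'],s['tcp_rot'])
cm,im=snap("wrist");cv2.imwrite("pics/w2.png",im);np.savez("w2.npz",*cm)
cv2.imwrite("pics/w2b.png",cv2.resize(im,None,fx=1.5,fy=1.5))
E
```

```text
[ 459.30684359 -327.92647076  173.28865367] [-89.97362044   0.55547447 -78.14734047]
```

View pics/w2b.png

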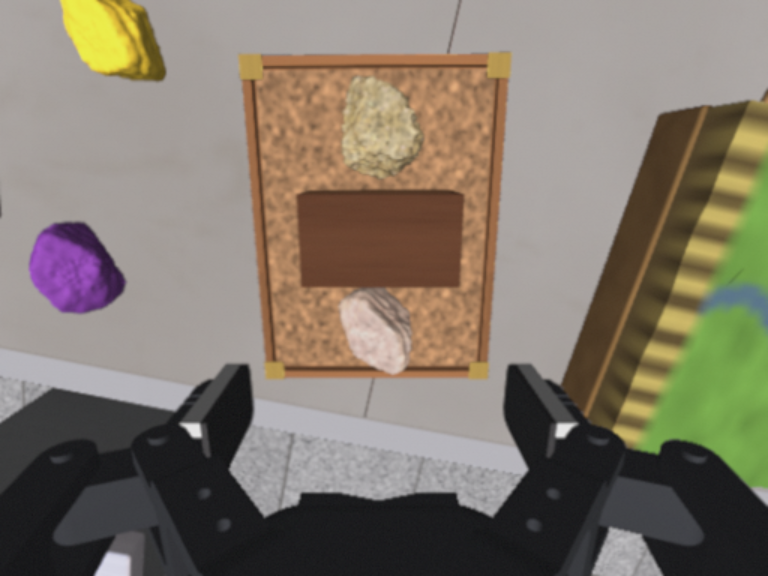

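```bash
python3 - <<'E'
from h import *
z=np.load("w2.npz");cm=[z[k] for k in z.files];im=cv2.imread("pics/w2.png")
hs=cv2.cvtColor(im,cv2.COLOR_BGR2HSV);lab=cv2.cvtColor(im,cv2.COLOR_BGR2LAB).astype(int)
S=hs[...,1]
out=ray(cm,np.array([(240,54),(511,52),(488,378),(267,379)])/1.5,14)
c=out.mean(0);d=(out[0]+out[1]-out[2]-out[3])/2;print('tray',c,np.hypot(*d),np.degrees(np.arctan2(d[1],d[0])))
b=ray(cm,np.array([(298,195),(463,195),(461,286),(301,286)])/1.5,51)
c=b.mean(0);d=b[1]-b[0];e=b[1]-b[2];print('block',c,np.hypot(*d),np.hypot(*e),np.degrees(np.arctan2(d[1],d[0]))+90)
vis=im.copy()
for n,m,w in (('feld',(S<75),(220,192,280,252)),('sul',(lab[...,1]<134),(218,48,290,122))):
    m=cv2.morphologyEx((m*255).astype(np.uint8),cv2.MORPH_CLOSE,np.ones((5,5)));m=cv2.morphologyEx(m,cv2.MORPH_OPEN,np.ones((3,3)))
    k=big(m>0,w);cv2.drawContours(vis,[k],-1,(0,0,255),1)
    p=ray(cm,k.reshape(-1,2),27)
    for a in range(-20,21,5):
        t=np.radians(12+a);u=np.array([np.cos(t),np.sin(t)]);v=np.array([-u[1],u[0]])
        pu,pv=p@u,p@v;cu,cv=(pu.max()+pu.min())/2,(pv.max()+pv.min())/2
        print(n,12+a,'y-ext %.1f x-ext %.1f'%(np.ptp(pu),np.ptp(pv)),np.round(u*cu+v*cv,1))
cv2.imwrite("pics/w2c.png",cv2.resize(vis[20:260,150:350],None,fx=2.4,fy=2.4))
E
```

```text
tray [ 485.70972005 -319.77778521] 214.3672989292583 12.17018807040794
block [ 486.48282222 -322.71490306] 92.52453202936168 52.94638234945881 11.899347906553714
feld -8 y-ext 60.2 x-ext 57.6 [ 422.6 -332.1]
feld -3 y-ext 61.9 x-ext 55.4 [ 422. -332.]
feld 2 y-ext 63.1 x-ext 52.8 [ 421.5 -332. ]
feld 7 y-ext 63.9 x-ext 49.9 [ 420.9 -332.1]
feld 12 y-ext 64.1 x-ext 47.4 [ 420.4 -332.6]
feld 17 y-ext 66.2 x-ext 45.9 [ 420.3 -333.4]
feld 22 y-ext 67.9 x-ext 45.3 [ 420.4 -334.4]
feld 27 y-ext 69.0 x-ext 44.9 [ 420.7 -335.5]
feld 32 y-ext 69.6 x-ext 45.2 [ 420.9 -336. ]
sul -8 y-ext 52.7 x-ext 50.9 [ 547.2 -309.5]
sul -3 y-ext 53.7 x-ext 49.7 [ 547.8 -310.2]
sul 2 y-ext 54.9 x-ext 48.5 [ 548.2 -310.6]
sul 7 y-ext 55.6 x-ext 47.8 [ 548.5 -310.5]
sul 12 y-ext 56.0 x-ext 47.5 [ 548.8 -310. ]
sul 17 y-ext 57.3 x-ext 48.2 [ 549.2 -309.1]
sul 22 y-ext 58.2 x-ext 48.6 [ 549.4 -308.1]
sul 27 y-ext 58.6 x-ext 49.0 [ 549.4 -307. ]
sul 32 y-ext 58.8 x-ext 49.0 [ 549.1 -305.9]
```

View pics/w2c.png

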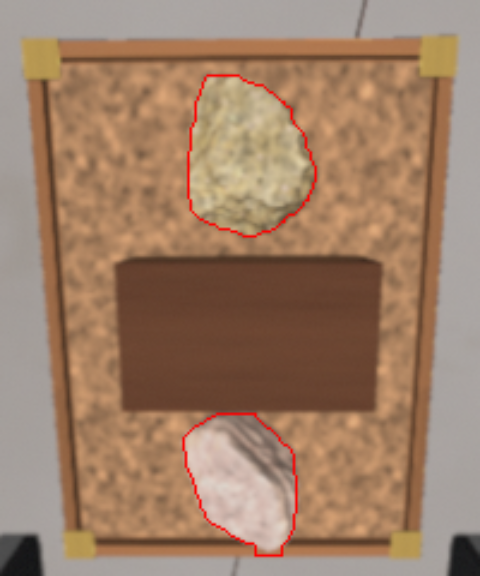

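Emit:
arm_command([
  [100,[-0.6,-0.1,-0.3],[0,0,-0.5]],
  [100,[-0.6,-0.05,-0.3],[0,0,-0.5]],
  [100,[0,0,-1],[0,0,0]],
  [100,[0,0,-1],[0,0,0]],
  [100,[0,0,0],[0,0,0]],
], force=40)

```text
time: 3.5
tool_pos: [430.1, -332.0, 103.7]
tcp_rot: [-89.3, -0.1, -79.0]
ft_force: [-0.1, 0.6, -0.5]
finger_gap: 85.2
```

```bash
python3 - <<'E'
from h import *
s=sense();print(s['tool_pos'],s['tcp_rot'],nose_length if not callable(nose_length) else nose_length())
cm,im=snap("wrist");cv2.imwrite("pics/w3.png",im);np.savez("w3.npz",*cm)
E
```

```text
[ 430.1454085  -332.01526931  103.72072815] [-89.29557656  -0.14207235 -78.99227245] 19.0
```

View pics/w3.png

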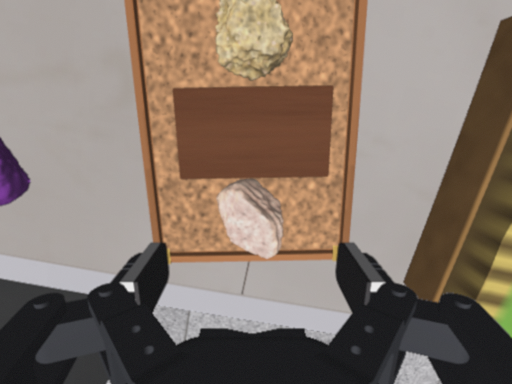

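```bash
python3 - <<'E'
from h import *
z=np.load("w3.npz");cm=[z[k] for k in z.files]
for zz in (20,27,35): print(zz,ray(cm,[(219,212),(283,215),(250,180),(265,257),(251,218)],zz).round(1).tolist())
E
```

```text
20 [[421.4, -308.2], [428.4, -357.1], [450.7, -326.9], [390.6, -350.8], [421.3, -333.3]]
27 [[424.0, -308.6], [430.7, -355.8], [452.3, -326.6], [394.2, -349.7], [423.9, -332.8]]
35 [[426.9, -309.0], [433.4, -354.3], [454.1, -326.3], [398.3, -348.5], [426.8, -332.3]]
```

Emit:
arm_command([
  [100,[-0.2,-0.02,-0.8],[-0.6,0,0]],
  [100,[0,0,-0.9],[0,0,0]],
  [100,[0,0,-0.6],[0,0,0]],
  [100,[0,0,0],[0,0,0]],
])

```text
time: 3.88
tool_pos: [433.9, -336.9, 48.6]
tcp_rot: [-88.7, -1.6, -78.8]
ft_force: [0.3, -0.1, 0.2]
finger_gap: 85.5
```

```bash
python3 - <<'E'
from h import *
s=sense();print(s['joint_pos'].round(1),s['qd'].round(1),s['tool_pos'],s['ft_force'],s['wrist_torque'])
E
```

```text
[-4.320e+01  9.100e+00  1.058e+02  1.000e-01  6.310e+01  3.550e+01] [ 1.  -2.6 -3.3  0.4  3.4  0.4] [ 433.85252822 -336.92192927   48.59055793] [ 0.30071135 -0.09557338  0.18364295] [-0.00694544  0.04482615  0.03295761]
```

```bash
cat > go.py <<'E'
import sys
from h import *
x,y,z,yaw=map(float,sys.argv[1:5]); s=sense()
R=Ro.from_euler('xyz',s['tcp_rot'],degrees=True)
r=(Ro.from_euler('xyz',[-90,0,yaw],degrees=True)*R.inv()).as_rotvec(degrees=True)
print('shift',((np.array([x,y,z])-s['tool_pos'])/30).round(2),'turn',r.round(1),'pos',s['tool_pos'].round(1))
E
python3 go.py 423.5 -332.7 48 -78.5
```

```text
shift [-0.35  0.14 -0.02] turn [1.3 1.6 0.3] pos [ 433.9 -336.9   48.6]
```

Emit:
arm_command([
  [100,[-0.35,0.14,0],[1.3,1.6,0.3]],
  [100,[0,0,0],[0,0,0]],
])

```text
time: 4.05
tool_pos: [426.0, -333.3, 53.2]
tcp_rot: [-89.9, -0.1, -78.4]
ft_force: [0.3, 0.2, 0.1]
finger_gap: 85.5
```

```bash
python3 go.py 423.5 -332.7 28 -78.5
```

```text
shift [-0.08  0.02 -0.84] turn [ 0.1  0.1 -0.1] pos [ 426.  -333.3   53.2]
```

Emit:
arm_command([
  [100,[-0.1,0,-0.25],[0.2,0.2,0]],
  [100,[-0.1,0,-0.25],[0.2,0.2,0]],
  [100,[-0.05,0,-0.25],[0.2,0.2,0]],
  [100,[0,0,-0.2],[0,0,0]],
  [100,[0,0,0],[0,0,0]],
])

```text
time: 4.47
tool_pos: [424.0, -337.2, 30.4]
tcp_rot: [-89.9, -0.1, -78.4]
ft_force: [0.8, 0.4, -0.9]
finger_gap: 85.0
```

```bash
python3 go.py 423.5 -332.7 28 -78.5
```

```text
shift [-0.02  0.15 -0.08] turn [ 0.   0.1 -0.1] pos [ 424.  -337.2   30.4]
```

Emit:
arm_command([
  [100,[0,0.15,-0.08],[0,0,0]],
  [100,[0,0,0],[0,0,0]],
  [30,[0,0,0],[0,0,0]],
  [30,[0,0,0],[0,0,0]],
  [30,[0,0,0],[0,0,0]],
], force=40)

```text
time: 4.88
tool_pos: [423.6, -331.7, 26.9]
tcp_rot: [-89.9, 0.0, -78.4]
ft_force: [0.7, -0.2, 0.4]
finger_gap: 51.8
```

```bash
python3 - <<'E'
from h import *
s=sense();print(s['tool_pos'],s['tcp_rot'],s['finger_gap'],s['ft_force'])
cm,im=snap("wrist");cv2.imwrite("pics/w4.png",im)
E
```

```text
[ 423.61090856 -331.65558684   26.93739712] [-8.99482758e+01  2.02968960e-02 -7.83900005e+01] 51.78740870520537 [ 0.65732515 -0.23872425  0.37722584]
```

View pics/w4.png

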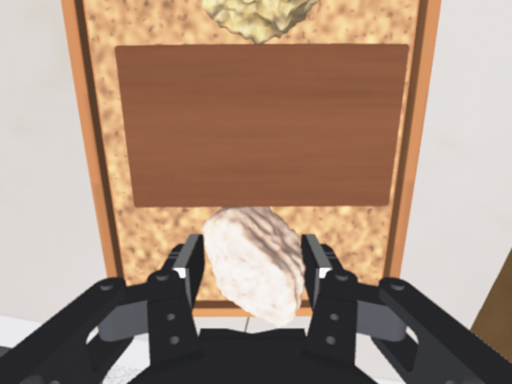

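The jaws straddle the feldspar evenly, and its contour in the picture is at (204–305, 207–322). Closing.

Emit:
arm_command([
  [30,[0,0,0],[0,0,0]],
  [30,[0,0,0],[0,0,0]],
  [30,[0,0,0],[0,0,0]],
])

```text
time: 5.18
tool_pos: [423.8, -331.9, 27.9]
tcp_rot: [-89.9, -0.0, -78.4]
ft_force: [-0.2, 0.2, -1.7]
finger_gap: 46.9
```

Emit:
arm_command([
  [30,[0,0,0.2],[0,0,0]],
  [30,[0,0,0.5],[0,0,0]],
  [30,[0,0,0.7],[0,0,0]],
  [30,[0,0,0.8],[0,0,0]],
  [30,[0,0,0.8],[0,0,0]],
])

```text
time: 5.6
tool_pos: [418.7, -327.3, 113.8]
tcp_rot: [-90.4, 0.7, -78.4]
ft_force: [0.5, -0.3, -2.4]
finger_gap: 46.6
```

Emit:
arm_command([
  [30,[0.2,1,0.4],[0,0,0]],
  [30,[0.2,1,0.4],[0,0,0]],
  [30,[0.2,1,0],[0,0,0]],
  [30,[0.2,1,0],[0,0,0]],
  [30,[0.2,1,0],[0,0,0]],
])

```text
time: 6.02
tool_pos: [451.5, -180.8, 149.4]
tcp_rot: [-89.9, -0.0, -78.9]
ft_force: [0.5, 0.4, -2.8]
finger_gap: 47.2
```

Emit:
arm_command([
  [30,[0.2,1,0],[0,0,0]],
  [30,[0.2,1,0],[0,0,0]],
  [30,[0.2,1,0],[0,0,0]],
  [30,[0.2,1,0],[0,0,0]],
  [30,[0.2,0.5,0],[0,0,0]],
])

```text
time: 6.43
tool_pos: [481.8, -37.1, 152.1]
tcp_rot: [-89.7, -0.1, -78.9]
ft_force: [0.1, -0.2, -2.6]
finger_gap: 47.2
```

```bash
python3 go.py 494 14 70 -78.4
```

```text
shift [ 0.41  1.7  -2.74] turn [0.  0.3 0.5] pos [481.8 -37.1 152.1]
```

Emit:
arm_command([
  [30,[0.2,0.9,-0.4],[0,0.2,0.3]],
  [30,[0.1,0.8,-0.6],[0,0,0.2]],
  [30,[0,0,-0.6],[0,0,0]],
  [30,[0,0,-0.6],[0,0,0]],
  [30,[0,0,-0.3],[0,0,0]],
])

```text
time: 6.85
tool_pos: [494.9, 21.6, 80.6]
tcp_rot: [-89.3, -0.1, -78.0]
ft_force: [-0.6, -0.0, -1.9]
finger_gap: 46.9
```

Emit:
arm_command([
  [30,[0,0,0],[0,0,0]],
])

```text
time: 6.93
tool_pos: [493.3, 21.9, 78.7]
tcp_rot: [-89.5, -0.1, -78.0]
ft_force: [-0.5, -0.0, -1.7]
finger_gap: 47.0
```

```bash
python3 go.py 494 14 33 -78.4
```

```text
shift [ 0.02 -0.26 -1.52] turn [-0.   0.5 -0.4] pos [493.3  21.9  78.7]
```

Emit:
arm_command([
  [30,[0,-0.2,-0.4],[0,0.4,-0.3]],
  [30,[0,0,-0.4],[0,0.2,0]],
  [30,[0,0,-0.4],[0,0,0]],
  [30,[0,0,-0.25],[0,0,0]],
  [30,[0,0,0],[0,0,0]],
])

```text
time: 7.35
tool_pos: [494.9, 14.6, 35.6]
tcp_rot: [-89.9, -0.0, -78.4]
ft_force: [-0.4, -0.1, -1.6]
finger_gap: 47.0
```

```bash
python3 go.py 494 14 30 -78.4
```

```text
shift [-0.03 -0.02 -0.19] turn [-0.   0.1  0. ] pos [494.9  14.6  35.6]
```

Emit:
arm_command([
  [30,[0,0,-0.12],[0,0,0]],
  [30,[0,0,-0.06],[0,0,0]],
  [30,[0,0,0],[0,0,0]],
  [30,[0,0,0],[0,0,0]],
])

```text
time: 7.68
tool_pos: [495.4, 14.5, 30.3]
tcp_rot: [-89.9, -0.0, -78.5]
ft_force: [0.2, -0.9, -2.0]
finger_gap: 47.0
```

Emit:
arm_command([
  [30,[0,0,-0.03],[0,0,0]],
  [90,[0,0,0],[0,0,0]],
  [90,[0,0,0],[0,0,0]],
  [90,[0,0,0],[0,0,0]],
  [90,[0,0,0],[0,0,0]],
])

```text
time: 8.1
tool_pos: [497.6, 14.5, 31.8]
tcp_rot: [-89.6, -0.1, -78.4]
ft_force: [0.0, 0.3, -1.1]
finger_gap: 76.9
```

```bash
python3 - <<'E'
from h import *
s=sense();print(s['tool_pos'],s['tcp_rot'],s['finger_gap'],s['ft_force'])
cm,im=snap("wrist");cv2.imwrite("pics/w5.png",im)
E
```

```text
[497.56182669  14.53881674  31.80580657] [-8.96056969e+01 -8.93619159e-02 -7.84471759e+01] 76.853111224 [ 0.01114216  0.27457666 -1.09911517]
```

View pics/w5.png

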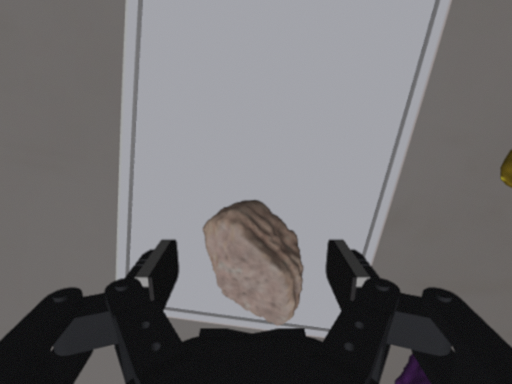

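The feldspar stands on the board at (204–303, 200–322), well inside its edge. Now the sulphur.

Emit:
arm_command([
  [100,[0,0,0.5],[0,0,0]],
  [100,[0,0,0.9],[0,0,0]],
  [100,[0,0,0.9],[0,0,0]],
  [100,[0,-0.5,0.7],[0,0,0]],
  [100,[0.1,-1,0.3],[0,0,0]],
])

```text
time: 8.57
tool_pos: [496.2, -27.3, 130.9]
tcp_rot: [-90.1, 0.1, -78.2]
ft_force: [1.5, -0.4, 0.3]
finger_gap: 85.4
```

Emit:
arm_command([
  [100,[0.2,-1,0],[0,0,0]],
  [100,[0.2,-1,0],[0,0,0]],
  [100,[0.2,-1,0],[0,0,0]],
  [100,[0.2,-1,0],[0,0,0]],
  [100,[0.2,-1,0],[0,0,0]],
])

```text
time: 8.98
tool_pos: [529.9, -183.0, 138.0]
tcp_rot: [-89.5, -0.2, -77.9]
ft_force: [0.0, 0.4, 0.6]
finger_gap: 85.5
```

Emit:
arm_command([
  [100,[0.2,-1,0],[0,0,0]],
  [100,[0.2,-1,0],[0,0,0]],
  [100,[0.2,-1,-0.2],[0,0,0]],
  [100,[0.2,-0.7,-0.2],[0,0,0]],
  [100,[0,0,0],[0,0,0]],
])

```text
time: 9.4
tool_pos: [555.2, -306.4, 127.2]
tcp_rot: [-89.3, -0.4, -78.1]
ft_force: [-0.8, 0.6, 0.2]
finger_gap: 85.4
```

```bash
python3 go.py 548.5 -310 100 -78
```

```text
shift [-0.22 -0.12 -0.91] turn [0.3 0.8 0.1] pos [ 555.2 -306.4  127.2]
```

Emit:
arm_command([
  [100,[-0.2,-0.05,-0.4],[0.3,0.8,0]],
  [100,[-0.05,0,-0.4],[0,0.2,0]],
  [100,[0,0,0],[0,0,0]],
])

```text
time: 9.65
tool_pos: [546.6, -308.7, 100.9]
tcp_rot: [-90.3, 0.1, -78.2]
ft_force: [-0.9, 0.4, -1.5]
finger_gap: 85.5
```

```bash
python3 go.py 548.5 -310 28 -78; python3 - <<'E'
from h import *
cm,im=snap("wrist");cv2.imwrite("pics/w6.png",im)
lab=cv2.cvtColor(im,cv2.COLOR_BGR2LAB).astype(int)
m=cv2.morphologyEx(((lab[...,1]<134)*255).astype(np.uint8),cv2.MORPH_CLOSE,np.ones((5,5)));m=cv2.morphologyEx(m,cv2.MORPH_OPEN,np.ones((5,5)))
n,_,st,_=cv2.connectedComponentsWithStats(m)
for q in st[1:]:
    if q[4]>600: print(q, ray(cm,[(q[0]+q[2]/2,q[1]+q[3]/2)],26))
p=proj(cm,[[548.5,-310,27]]);print(p)
k=big(m>0,(180,100,330,270)); p=ray(cm,k.reshape(-1,2),27)
for a in range(-13,23,5):
    t=np.radians(12+a);u=np.array([np.cos(t),np.sin(t)]);v=np.array([-u[1],u[0]])
    pu,pv=p@u,p@v;print(12+a,np.ptp(pu).round(1),np.ptp(pv).round(1),(u*(pu.max()+pu.min())/2+v*(pv.max()+pv.min())/2).round(1))
cv2.drawContours(im,[k],-1,(0,0,255),1);cv2.imwrite("pics/w6.png",im)
E
```

```text
shift [ 0.06 -0.04 -2.43] turn [-0.1 -0.3  0.2] pos [ 546.6 -308.7  100.9]
[     0      0    512    384 157973] [[ 559.99222346 -308.82482032]]
[ 222  167   66   72 3718] [[ 551.6692814  -309.84909728]]
[[254.3137834  207.51323883]]
-1 50.0 103.6 [ 607.3 -298.6]
4 41.9 102.7 [ 607.5 -298.6]
9 33.5 101.7 [ 607.6 -298.3]
14 31.9 101.8 [ 607.7 -297.1]
19 40.3 102.6 [ 607.4 -296.6]
24 48.5 103.6 [ 607.3 -296.7]
29 56.3 103.8 [ 607.1 -296.8]
34 63.7 103.2 [ 607.  -296.9]
```

View pics/w6.png

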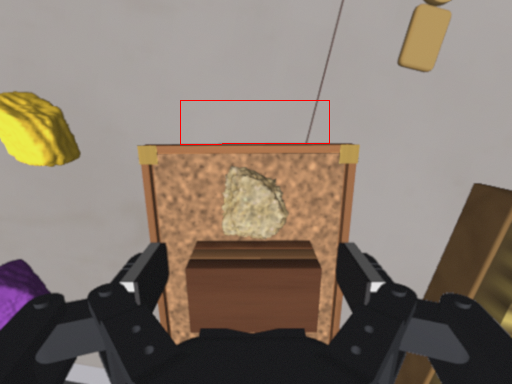

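The sulphur fills (222–288, 167–239) between the jaws (the red box is a stray mask). Descending.

Emit:
arm_command([
  [100,[0.06,0,-0.4],[0,0,0.2]],
  [100,[0,0,-0.4],[0,0,0]],
  [100,[0,0,-0.4],[0,0,0]],
  [100,[0,0,-0.3],[0,0,0]],
  [100,[0,0,0],[0,0,0]],
])

```text
time: 10.12
tool_pos: [549.1, -304.9, 52.3]
tcp_rot: [-90.3, 0.1, -77.8]
ft_force: [-0.4, -0.0, -0.8]
finger_gap: 85.6
```

```bash
python3 go.py 550 -309.8 28 -78
```

```text
shift [ 0.03 -0.16 -0.81] turn [-0.1 -0.3 -0.2] pos [ 549.1 -304.9   52.3]
```

Emit:
arm_command([
  [100,[0.03,-0.16,-0.2],[0,-0.3,-0.2]],
  [100,[0,0,-0.25],[0,0,0]],
  [100,[0,0,-0.25],[0,0,0]],
  [100,[0,0,-0.1],[0,0,0]],
  [100,[0,0,0],[0,0,0]],
])

```text
time: 10.53
tool_pos: [549.9, -309.8, 25.1]
tcp_rot: [-90.0, 0.1, -78.0]
ft_force: [0.0, 0.0, 0.5]
finger_gap: 85.2
```

```bash
python3 go.py 550 -309.8 28 -78
```

```text
shift [ 0.  -0.   0.1] turn [-0.1  0.  -0. ] pos [ 549.9 -309.8   25.1]
```

Emit:
arm_command([
  [100,[0,0,0.08],[0,0,0]],
  [30,[0,0,0],[0,0,0]],
  [30,[0,0,0],[0,0,0]],
  [30,[0,0,0],[0,0,0]],
  [30,[0,0,0],[0,0,0]],
], force=40)

```text
time: 10.95
tool_pos: [550.7, -310.3, 29.4]
tcp_rot: [-89.9, 0.0, -78.0]
ft_force: [0.8, 0.0, -0.5]
finger_gap: 47.2
```

Emit:
arm_command([
  [30,[0,0,0],[0,0,0]],
  [30,[0,0,0],[0,0,0]],
  [30,[0,0,0],[0,0,0]],
])

```text
time: 11.2
tool_pos: [551.0, -310.4, 29.9]
tcp_rot: [-89.9, 0.0, -78.0]
ft_force: [-0.5, -0.1, -1.3]
finger_gap: 47.1
```

```bash
python3 - <<'E'
from h import *
s=sense();print(s['tool_pos'],s['tcp_rot'],s['finger_gap'],s['ft_force'])
cm,im=snap("wrist");cv2.imwrite("pics/w7.png",im)
E
```

```text
[ 550.95771037 -310.44418397   29.88063602] [-8.98504678e+01  3.67616602e-03 -7.79691209e+01] 47.111636513274206 [-0.5441107  -0.1357343  -1.31018208]
```

View pics/w7.png

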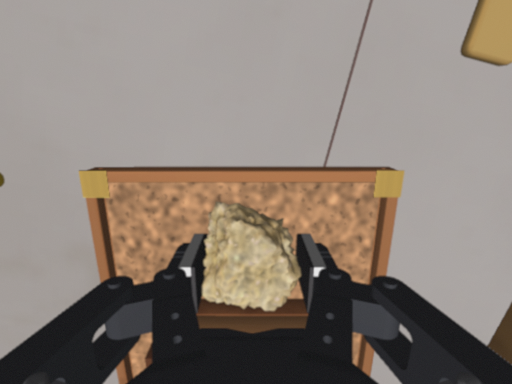

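Sulphur gripped at (203–299, 203–310). Carrying it to the board's far slot.

Emit:
arm_command([
  [30,[0,0,0.3],[0,0,0]],
  [30,[0,0,0.7],[0,0,0]],
  [30,[0,0,0.9],[0,0,0]],
  [30,[0,0,0.9],[0,0,0]],
  [30,[0,0.3,0.7],[0,0,0]],
])

```text
time: 11.67
tool_pos: [545.0, -298.8, 131.7]
tcp_rot: [-90.5, 0.6, -78.0]
ft_force: [0.2, -0.6, -0.3]
finger_gap: 46.7
```

Emit:
arm_command([
  [30,[0.15,1,0.2],[0,0,0]],
  [30,[0.15,1,0],[0,0,0]],
  [30,[0.15,1,0],[0,0,0]],
  [30,[0.15,1,0],[0,0,0]],
  [30,[0.15,1,0],[0,0,0]],
])

```text
time: 12.08
tool_pos: [571.0, -151.8, 151.5]
tcp_rot: [-89.8, -0.1, -78.5]
ft_force: [0.4, 0.9, -0.7]
finger_gap: 46.9
```

Emit:
arm_command([
  [30,[0.15,1,0],[0,0,0]],
  [30,[0.15,1,0],[0,0,0]],
  [30,[0.15,1,0],[0,0,0]],
  [30,[0.1,0.8,-0.3],[0,0,0]],
  [30,[0,0,-0.3],[0,0,0]],
])

```text
time: 12.5
tool_pos: [590.0, -27.2, 140.1]
tcp_rot: [-89.3, -0.2, -78.4]
ft_force: [-0.4, -0.2, -2.1]
finger_gap: 46.8
```

```bash
python3 go.py 594 18 36 -78
```

```text
shift [ 0.13  1.51 -3.47] turn [0.  0.8 0.4] pos [590.  -27.2 140.1]
```

Emit:
arm_command([
  [30,[0.1,0.7,-0.4],[0,0.6,0.3]],
  [30,[0,0.6,-0.4],[0,0.3,0]],
  [30,[-0.05,0,-0.5],[0,0.2,0]],
  [30,[-0.05,0,-0.5],[0,0.2,0]],
  [30,[0,0,-0.4],[0,0,0]],
])

```text
time: 12.92
tool_pos: [591.6, 13.8, 75.1]
tcp_rot: [-90.3, -0.1, -77.8]
ft_force: [-0.1, -0.4, -1.8]
finger_gap: 47.4
```

Emit:
arm_command([
  [30,[0,0,0],[0,0,0]],
])

```text
time: 13.0
tool_pos: [589.4, 13.1, 71.6]
tcp_rot: [-90.5, -0.0, -77.9]
ft_force: [-0.5, -1.1, -1.5]
finger_gap: 46.8
```

```bash
python3 go.py 594 18 36 -78
```

```text
shift [ 0.15  0.16 -1.19] turn [ 0.1 -0.5 -0.1] pos [589.4  13.1  71.6]
```

Emit:
arm_command([
  [30,[0.15,0.1,-0.3],[0,-0.5,-0.1]],
  [30,[0,0,-0.35],[0,0,0]],
  [30,[0,0,-0.3],[0,0,0]],
  [30,[0,0,-0.15],[0,0,0]],
  [30,[0,0,0],[0,0,0]],
])

```text
time: 13.42
tool_pos: [593.2, 11.7, 35.8]
tcp_rot: [-90.2, -0.1, -78.2]
ft_force: [-0.3, 0.6, -2.4]
finger_gap: 46.7
```

```bash
python3 go.py 594 18 31.3 -78
```

```text
shift [ 0.03  0.21 -0.15] turn [ 0.2 -0.1  0.2] pos [593.2  11.7  35.8]
```

Emit:
arm_command([
  [30,[0,0,-0.1],[0.2,0,0.2]],
  [30,[0,0,-0.05],[0,0,0]],
  [30,[0,0,-0.02],[0,0,0]],
  [30,[0,0,0],[0,0,0]],
])

```text
time: 13.75
tool_pos: [593.8, 10.9, 31.5]
tcp_rot: [-90.1, 0.1, -78.0]
ft_force: [-0.7, 0.7, -0.9]
finger_gap: 47.1
```

Emit:
arm_command([
  [90,[0,0,0],[0,0,0]],
  [90,[0,0,0],[0,0,0]],
  [90,[0,0,0],[0,0,0]],
  [90,[0,0,0.2],[0,0,0]],
  [90,[0,0,0.6],[0,0,0]],
])

```text
time: 14.17
tool_pos: [592.6, 11.1, 54.4]
tcp_rot: [-90.2, 0.1, -78.0]
ft_force: [0.3, -0.0, -0.0]
finger_gap: 76.8
```

Emit:
arm_command([
  [90,[0,0,0.8],[0,0,0]],
  [90,[0,0,0.9],[0,0,0]],
  [90,[-0.2,-0.4,0.9],[0,0,7]],
  [90,[-0.3,-1,0.6],[0,0,7]],
  [90,[-0.3,-1,0.4],[0,0,7]],
])

```text
time: 14.58
tool_pos: [568.1, -57.2, 169.4]
tcp_rot: [-90.2, 0.1, -56.5]
ft_force: [0.2, 0.1, 0.2]
finger_gap: 76.9
```

Emit:
arm_command([
  [90,[-0.3,-1,0.2],[0,0,7]],
  [90,[-0.3,-1,0],[0,0,7]],
  [90,[-0.3,-1,0],[0,0,7]],
  [90,[-0.3,-1,0],[0,0,7]],
  [90,[-0.3,-1,0],[0,0,7]],
])

```text
time: 15.0
tool_pos: [524.9, -213.2, 187.5]
tcp_rot: [-89.9, -0.8, -20.8]
ft_force: [0.9, 0.4, -0.1]
finger_gap: 77.0
```

Emit:
arm_command([
  [90,[-0.3,-1,0],[0,0,7]],
  [90,[-0.3,-1,0],[0,0,7]],
  [90,[-0.3,-1,0],[0,0,7]],
  [90,[-0.2,-1,0],[0,0,5]],
  [90,[0,0,0],[0,0,0]],
])

```text
time: 15.42
tool_pos: [488.1, -344.4, 192.8]
tcp_rot: [-90.3, -1.1, 6.2]
ft_force: [0.4, -0.5, -0.1]
finger_gap: 77.1
```

```bash
python3 go.py 486.5 -322 120 12; python3 - <<'E'
from h import *
cm,im=snap("wrist");cv2.imwrite("pics/w8.png",im);np.savez("w8.npz",*cm)
E
```

```text
shift [-0.05  0.75 -2.43] turn [0.1 1.1 5.8] pos [ 488.1 -344.4  192.8]
```

View pics/w8.png

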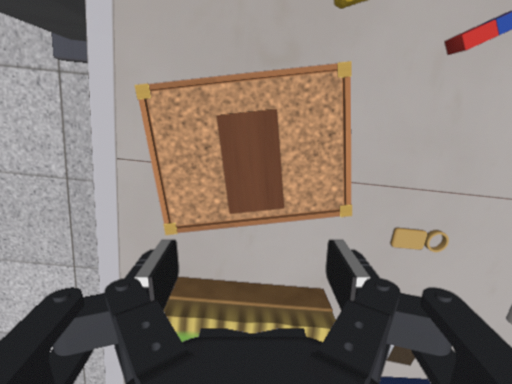

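Only the block is left in the tray. Its top corners are at (218,115), (276,109), (284,209) and (230,213).

```bash
python3 - <<'E'
from h import *
z=np.load("w8.npz");cm=[z[k] for k in z.files];im=cv2.imread("pics/w8.png")
L=cv2.cvtColor(im,cv2.COLOR_BGR2HSV)
m=(L[...,2]<105)&(L[...,0]<20)&(L[...,1]>80)
m=cv2.morphologyEx((m*255).astype(np.uint8),cv2.MORPH_OPEN,np.ones((5,5)))
print(rect(cm,big(m>0,(195,95,305,220)),51))
b=ray(cm,[(218,115),(276,109),(284,209),(230,213)],51);print(b.round(1).tolist(),b.mean(0))
t=ray(cm,[(136,84),(351,63),(352,216),(165,235)],14);print(t.round(1).tolist(),t.mean(0))
E
python3 go.py 486.5 -322 32 12
```

```text
(array([ 502.9, -317.7]), array([92.5, 17.5]), -78.5)
[[451.7, -281.1], [502.5, -270.4], [522.8, -363.2], [470.3, -372.7]] [ 486.84332966 -321.84648569]
[[365.6, -261.1], [573.8, -218.9], [607.8, -376.4], [397.7, -421.1]] [ 486.22738057 -319.38098263]
shift [-0.08  0.68 -5.36] turn [0.  1.1 6.1] pos [ 488.8 -342.4  192.9]
```

Emit:
arm_command([
  [95,[-0.05,0.4,-0.5],[0,1,3]],
  [95,[-0.02,0.3,-0.6],[0,0,3]],
  [95,[0,0,-0.7],[0,0,0]],
  [95,[0,0,-0.6],[0,0,0]],
  [95,[0,0,-0.4],[0,0,0]],
])

```text
time: 15.88
tool_pos: [490.2, -320.5, 113.7]
tcp_rot: [-90.5, -0.6, 11.7]
ft_force: [-0.2, 0.7, -0.3]
finger_gap: 81.0
```

Emit:
arm_command([
  [95,[0,0,0],[0,0,0]],
])

```text
time: 15.97
tool_pos: [489.1, -318.4, 110.9]
tcp_rot: [-90.3, -0.4, 11.6]
ft_force: [-0.9, 0.3, -0.1]
finger_gap: 81.6
```

```bash
python3 go.py 486.7 -322 32 12
```

```text
shift [-0.08 -0.12 -2.63] turn [0.2 0.5 0.4] pos [ 489.1 -318.4  110.9]
```

Emit:
arm_command([
  [95,[-0.08,-0.12,-0.4],[0.2,0.5,0.4]],
  [95,[0,0,-0.4],[0,0,0]],
  [95,[0,0,-0.4],[0,0,0]],
  [95,[0,0,-0.2],[0,0,0]],
  [95,[0,0,0],[0,0,0]],
])

```text
time: 16.38
tool_pos: [488.3, -322.1, 67.7]
tcp_rot: [-90.1, -0.0, 12.0]
ft_force: [-0.2, -0.1, -0.2]
finger_gap: 81.2
```

```bash
python3 go.py 486.7 -322 30 12
```

```text
shift [-0.05  0.   -1.26] turn [ 0.1  0.1 -0. ] pos [ 488.3 -322.1   67.7]
```

Emit:
arm_command([
  [95,[-0.05,0,-0.35],[0,0,0]],
  [95,[0,0,-0.35],[0,0,0]],
  [95,[0,0,-0.3],[0,0,0]],
  [95,[0,0,-0.15],[0,0,0]],
  [95,[0,0,0],[0,0,0]],
])

```text
time: 16.8
tool_pos: [486.7, -322.6, 30.0]
tcp_rot: [-90.1, -0.1, 12.0]
ft_force: [0.4, -0.6, -0.3]
finger_gap: 81.5
```

```bash
python3 go.py 486.7 -322 30 12
```

```text
shift [0.   0.02 0.  ] turn [0.1 0.1 0. ] pos [ 486.7 -322.6   30. ]
```

Emit:
arm_command([
  [30,[0,0,0],[0,0,0]],
  [30,[0,0,0],[0,0,0]],
  [30,[0,0,0],[0,0,0]],
  [30,[0,0,0],[0,0,0]],
  [30,[0,0,0],[0,0,0]],
])

```text
time: 17.22
tool_pos: [487.0, -322.8, 30.4]
tcp_rot: [-90.1, -0.1, 12.0]
ft_force: [0.2, 0.1, -2.8]
finger_gap: 54.4
```

Emit:
arm_command([
  [30,[0,0,0],[0,0,0]],
  [30,[0,0,0.3],[0,0,0]],
  [30,[0,0,0.6],[0,0,0]],
  [30,[0,0,0.9],[0,0,0]],
  [30,[0,0,0.9],[0,0,0]],
])

```text
time: 17.63
tool_pos: [481.8, -318.7, 107.4]
tcp_rot: [-89.5, 0.4, 12.0]
ft_force: [-0.2, -1.0, -1.0]
finger_gap: 54.7
```

Emit:
arm_command([
  [30,[0,0.3,0.8],[0,0,0]],
  [30,[0,0.8,0.5],[0,0,3]],
  [30,[0,1,0.2],[0,0,5]],
  [30,[0,1,0],[0,0,5]],
  [30,[0,1,0],[0,0,5]],
])

```text
time: 18.05
tool_pos: [484.7, -200.2, 167.7]
tcp_rot: [-90.4, -0.1, 30.1]
ft_force: [-0.6, 0.2, -1.9]
finger_gap: 54.5
```

Emit:
arm_command([
  [30,[0,1,0],[0,0,5]],
  [30,[0,1,0],[0,0,5]],
  [30,[0,1,0],[0,0,5]],
  [30,[0,1,0],[0,0,5]],
  [30,[0,1,0],[0,0,5]],
])

```text
time: 18.47
tool_pos: [484.4, -44.0, 173.6]
tcp_rot: [-90.8, -0.3, 56.3]
ft_force: [0.8, 0.1, -2.5]
finger_gap: 54.6
```

Emit:
arm_command([
  [30,[0,1,0],[0.5,0.5,4]],
  [30,[0,1,0],[0.4,0,4]],
  [30,[0,1,0],[0,0,4]],
  [30,[0,1,0],[0,0,2]],
  [30,[0,1,0],[0,0,0]],
])

```text
time: 18.88
tool_pos: [483.2, 113.5, 178.4]
tcp_rot: [-90.1, -0.9, 71.3]
ft_force: [-0.0, 0.4, -1.8]
finger_gap: 54.5
```

Emit:
arm_command([
  [30,[0,1,0],[0,0,0]],
  [30,[0,1,0],[0,0,0]],
  [30,[0.1,1,0],[0,0,0]],
  [30,[0.1,0.4,0],[0,0,0]],
  [30,[0,0,0],[0,0,0]],
])

```text
time: 19.3
tool_pos: [487.8, 226.1, 182.9]
tcp_rot: [-90.3, -1.1, 71.7]
ft_force: [0.9, 0.4, -2.3]
finger_gap: 54.9
```

```bash
python3 go.py 495 305 120 70; python3 - <<'E'
from h import *
cm,im=snap("wrist");cv2.imwrite("pics/w9.png",im);np.savez("w9.npz",*cm)
E
```

```text
shift [ 0.24  2.63 -2.1 ] turn [-1.   0.7 -1.7] pos [487.8 226.1 182.9]
```

View pics/w9.png

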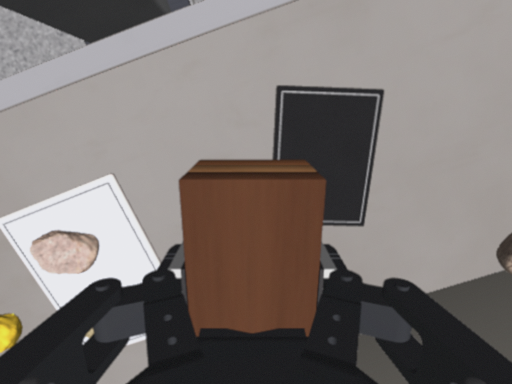

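The block is held level. The mat corners are at about (277,86), (382,90) and (364,227), with the fourth hidden, and the feldspar stands on the board at (65,252).

```bash
python3 - <<'E'
from h import *
z=np.load("w9.npz");cm=[z[k] for k in z.files];im=cv2.imread("pics/w9.png")
p=ray(cm,[(277,86),(382,90),(364,227)],5);print(p.round(1).tolist(),'c',(p[0]+p[2])/2,np.linalg.norm(p[1]-p[0]),np.linalg.norm(p[2]-p[1]),[np.degrees(np.arctan2(*(v[::-1]))) for v in (p[1]-p[0],p[2]-p[1])])
# top view with outer-mat fit (initial picture)
cm=cam("top");im=cv2.imread("pics/top0.png").max(2)
for t in (45,60,75): print(rect(cm,big(im<t,(115,180,180,250)),5))
E
python3 go.py 495 305 120 70
```

```text
[[405.7, 282.2], [442.1, 381.7], [582.9, 333.4]] c [494.31731716 307.78177074] 105.96811247637433 148.87395944120382 [np.float64(69.95825685538375), np.float64(-18.927637192162912)]
(array([495.3, 305.2]), array([145.6, 105.6]), -19.9)
(array([495.2, 305.3]), array([148.1, 108.8]), -19.9)
(array([495.8, 305.7]), array([149. , 110.1]), -20.2)
shift [ 0.24  2.66 -2.1 ] turn [-1.   0.7 -1.7] pos [487.7 225.1 182.9]
```

Emit:
arm_command([
  [30,[0.1,0.9,0],[-1,0.7,-1.7]],
  [30,[0.1,0.9,-0.2],[0,0,0]],
  [30,[0.05,0.8,-0.4],[0,0,0]],
  [30,[0,0.2,-0.5],[0,0,0]],
  [30,[0,0,-0.4],[0,0,0]],
])

```text
time: 19.77
tool_pos: [498.8, 306.1, 141.7]
tcp_rot: [-90.3, 0.0, 69.5]
ft_force: [-0.5, 0.3, -1.9]
finger_gap: 54.8
```

Emit:
arm_command([
  [30,[0,0,0],[0,0,0]],
])

```text
time: 19.85
tool_pos: [497.5, 304.3, 138.7]
tcp_rot: [-90.2, 0.2, 69.5]
ft_force: [-0.7, -0.6, -3.2]
finger_gap: 54.4
```

```bash
python3 go.py 495 306.5 60 70
```

```text
shift [-0.08  0.07 -2.62] turn [0.3 0.1 0.5] pos [497.5 304.3 138.7]
```

Emit:
arm_command([
  [30,[-0.08,0.07,-0.5],[0.3,0,0.5]],
  [30,[0,0,-0.5],[0,0,0]],
  [30,[0,0,-0.5],[0,0,0]],
  [30,[0,0,-0.4],[0,0,0]],
  [30,[0,0,-0.2],[0,0,0]],
])

```text
time: 20.27
tool_pos: [497.9, 299.1, 77.3]
tcp_rot: [-90.3, -0.1, 69.7]
ft_force: [-0.7, -0.1, -3.1]
finger_gap: 54.5
```

Emit:
arm_command([
  [30,[0,0,0],[0,0,0]],
])

```text
time: 20.35
tool_pos: [497.2, 297.5, 75.9]
tcp_rot: [-90.2, 0.1, 69.7]
ft_force: [-0.4, 0.3, -2.3]
finger_gap: 54.7
```

```bash
python3 go.py 495 306.5 32 70
```

```text
shift [-0.07  0.3  -1.46] turn [0.1 0.1 0.3] pos [497.2 297.5  75.9]
```

Emit:
arm_command([
  [30,[-0.05,0.3,-0.35],[0.1,0,0.3]],
  [30,[0,0.05,-0.35],[0,0,0]],
  [30,[0,0.05,-0.35],[0,0,0]],
  [30,[0,0,-0.2],[0,0,0]],
  [30,[0,0,0],[0,0,0]],
])

```text
time: 20.77
tool_pos: [497.3, 310.4, 37.4]
tcp_rot: [-90.3, -0.2, 69.9]
ft_force: [-0.3, -0.3, -2.3]
finger_gap: 54.1
```

```bash
python3 go.py 495 306.5 30 70
```

```text
shift [-0.08 -0.13 -0.25] turn [-0.1  0.3  0.1] pos [497.3 310.4  37.4]
```

Emit:
arm_command([
  [30,[-0.08,-0.13,-0.05],[-0.1,0.3,0.1]],
  [30,[0,0,-0.1],[0,0,0]],
  [30,[0,0,-0.05],[0,0,0]],
  [30,[0,0,0],[0,0,0]],
])

```text
time: 21.1
tool_pos: [494.4, 306.4, 30.5]
tcp_rot: [-90.0, 0.1, 70.1]
ft_force: [0.1, -0.7, -2.1]
finger_gap: 54.8
```

```bash
python3 go.py 495 306.5 29.5 70
```

```text
shift [ 0.02  0.   -0.03] turn [ 0.  -0.  -0.1] pos [494.4 306.4  30.5]
```

Emit:
arm_command([
  [30,[0,0,-0.03],[0,0,0]],
  [90,[0,0,0],[0,0,0]],
  [90,[0,0,0],[0,0,0]],
  [90,[0,0,0],[0,0,0]],
  [90,[0,0,0.2],[0,0,0]],
])

```text
time: 21.52
tool_pos: [495.4, 306.7, 36.8]
tcp_rot: [-90.1, -0.0, 70.1]
ft_force: [-0.6, -0.9, 0.2]
finger_gap: 77.0
```

Emit:
arm_command([
  [90,[0,0,0.5],[0,0,0]],
  [90,[0,0,0.8],[0,0,0]],
  [90,[0,0,1],[0,0,0]],
  [90,[0,0,1],[0,0,0]],
  [90,[0,0,0.8],[0,0,0]],
])

```text
time: 21.93
tool_pos: [491.1, 304.5, 160.8]
tcp_rot: [-89.7, 0.4, 70.1]
ft_force: [-0.1, -0.1, -0.2]
finger_gap: 76.9
```

Emit:
arm_command([
  [90,[0,-1,0.3],[0,0,-7]],
  [90,[0,-1,0],[0,0,-7]],
  [90,[0,0,0],[0,0,0]],
])

```text
time: 22.18
tool_pos: [495.4, 246.3, 182.1]
tcp_rot: [-90.2, -0.4, 55.7]
ft_force: [-0.1, -0.6, -0.5]
finger_gap: 77.3
```

```bash
python3 - <<'E'
from h import *
s=sense();print(s['tool_pos'],s['tcp_rot'])
cm,im=snap("wrist");cv2.imwrite("pics/w10.png",im);np.savez("w10.npz",*cm)
_,t=snap("top");cv2.imwrite("pics/t10.png",t)
t=cv2.resize(t[130:260,110:380],(512,246),interpolation=cv2.INTER_CUBIC)
cv2.imwrite("pics/v10.png",np.vstack([im[:330],t]))
E
```

```text
[495.41358703 246.29753539 182.11779352] [-90.24149267  -0.39177087  55.68192943]
```

View pics/v10.png

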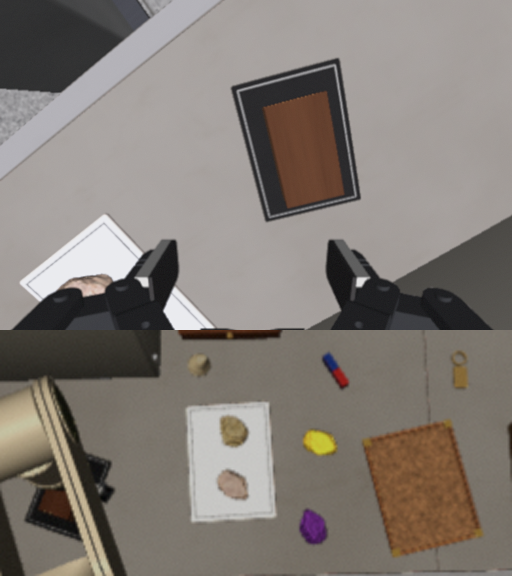

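The block lies on the mat (top corners (264,106), (326,93), (345,195), (287,208); mat corners (232,87), (338,59), (360,200), (268,221)). Both stones stand on the board, and the bystanders look unmoved.

```bash
python3 - <<'E'
from h import *
z=np.load("w10.npz");cm=[z[k] for k in z.files]
for n,q,zz in (('mat',[(232,87),(338,59),(360,200),(268,221)],5),('block',[(264,106),(326,93),(345,195),(287,208)],50)):
    p=ray(cm,q,zz);d=p[0]+p[1]-p[2]-p[3];print(n,p.mean(0).round(1),np.degrees(np.arctan2(d[1],d[0])).round(1),np.hypot(*d)/2)
E
python3 go.py 594 11 160 -78
```

```text
mat [494.1 308.1] 160.3 147.47539292682623
block [492.9 306. ] 160.2 94.31432910302497
shift [ 3.29 -7.93 -0.73] turn [   0.3    0.6 -134.1] pos [495.3 249.  181.8]
```

Emit:
arm_command([
  [100,[0,-1,0],[0,0,-7]],
  [100,[0,-1,0],[0,0,-7]],
  [100,[0,-1,0],[0,0,-7]],
  [100,[0,-1,0],[0,0,-7]],
  [100,[0,-1,0],[0,0,-7]],
])

```text
time: 22.7
tool_pos: [493.9, 103.1, 181.8]
tcp_rot: [-90.0, -0.6, 21.0]
ft_force: [0.4, -0.0, -0.4]
finger_gap: 85.4
```

Emit:
arm_command([
  [100,[0,-1,0],[0,0,-7]],
  [100,[0,-1,0],[0,0,-7]],
  [100,[0.3,-0.6,0],[0,0,-7]],
  [100,[0.4,0,0],[0,0,-7]],
  [100,[0.4,0,0],[0,0,-7]],
])

```text
time: 23.12
tool_pos: [525.6, 19.9, 180.6]
tcp_rot: [-90.0, -0.4, -15.0]
ft_force: [0.1, 0.8, 0.1]
finger_gap: 85.8
```

Emit:
arm_command([
  [100,[0.4,0,0],[0,0,-7]],
  [100,[0.4,0,0],[0,0,-7]],
  [100,[0.4,0,0],[0,0,-7]],
  [100,[0.4,0,0],[0,0,-7]],
  [100,[0.3,0,0],[0,0,-7]],
])

```text
time: 23.53
tool_pos: [585.6, 23.1, 178.5]
tcp_rot: [-90.0, -0.2, -50.6]
ft_force: [-0.1, 0.6, 0.0]
finger_gap: 85.2
```

Emit:
arm_command([
  [100,[0.2,0,-0.1],[0,0,-7]],
  [100,[0.1,0,-0.3],[0,0,-7]],
  [100,[0,0,-0.3],[0,0,-7]],
  [100,[0,0,-0.3],[0,0,-5]],
  [100,[0,0,0],[0,0,0]],
])

```text
time: 23.95
tool_pos: [597.7, 28.4, 145.4]
tcp_rot: [-90.1, -0.1, -77.5]
ft_force: [-0.1, -0.3, -1.3]
finger_gap: 85.3
```

```bash
python3 go.py 593.8 10.9 80 -78
```

```text
shift [-0.13 -0.58 -2.18] turn [ 0.1 -0.1 -0.5] pos [597.7  28.4 145.4]
```

Emit:
arm_command([
  [100,[-0.13,-0.55,-0.4],[0,0,-0.5]],
  [100,[0,0,-0.5],[0,0,0]],
  [100,[0,0,-0.5],[0,0,0]],
  [100,[0,0,-0.4],[0,0,0]],
  [100,[0,0,0],[0,0,0]],
])

```text
time: 24.37
tool_pos: [594.6, 15.3, 90.1]
tcp_rot: [-90.1, -0.0, -76.6]
ft_force: [-1.1, -0.3, -0.6]
finger_gap: 85.4
```

```bash
python3 go.py 593.8 10.9 31.3 -78
```

```text
shift [-0.03 -0.15 -1.96] turn [ 0.1 -0.1 -1.4] pos [594.6  15.3  90.1]
```

Emit:
arm_command([
  [100,[-0.03,-0.15,-0.45],[0,0,-1.3]],
  [100,[0,0,-0.45],[0,0,0]],
  [100,[0,0,-0.4],[0,0,0]],
  [100,[0,0,-0.2],[0,0,0]],
  [100,[0,0,0],[0,0,0]],
])

```text
time: 24.78
tool_pos: [595.0, 12.8, 44.3]
tcp_rot: [-90.0, -0.0, -77.3]
ft_force: [-0.2, -0.9, 0.3]
finger_gap: 85.5
```

```bash
python3 go.py 593.8 10.9 31.3 -78
```

```text
shift [-0.04 -0.06 -0.43] turn [ 0.   0.  -0.7] pos [595.   12.8  44.3]
```

Emit:
arm_command([
  [100,[-0.04,-0.06,-0.2],[0,0,-0.9]],
  [100,[0,0,-0.15],[0,0,0]],
  [100,[0,0,-0.08],[0,0,0]],
  [100,[0,0,0],[0,0,0]],
])

```text
time: 25.12
tool_pos: [594.4, 11.2, 31.1]
tcp_rot: [-89.9, -0.0, -78.2]
ft_force: [-0.2, -0.6, -0.4]
finger_gap: 85.4
```

```bash
python3 go.py 593.8 10.9 31.3 -78
```

```text
shift [-0.02 -0.01  0.01] turn [0.  0.1 0.2] pos [594.4  11.2  31.1]
```

Emit:
arm_command([
  [100,[-0.02,-0.01,0],[0,0,0.2]],
  [30,[0,0,0],[0,0,0]],
  [30,[0,0,0],[0,0,0]],
  [30,[0,0,0],[0,0,0]],
  [30,[0,0,0],[0,0,0]],
])

```text
time: 25.53
tool_pos: [595.1, 11.0, 33.2]
tcp_rot: [-89.8, -0.1, -78.0]
ft_force: [0.0, 0.6, -0.8]
finger_gap: 47.4
```

Emit:
arm_command([
  [30,[0,0,0],[0,0,0]],
  [30,[0,0,0],[0,0,0]],
])

```text
time: 25.7
tool_pos: [595.2, 11.0, 33.4]
tcp_rot: [-89.8, -0.1, -78.0]
ft_force: [-0.3, 1.0, -1.9]
finger_gap: 47.0
```

Emit:
arm_command([
  [30,[0,0,0.3],[0,0,0]],
  [30,[0,0,0.7],[0,0,0]],
  [30,[0,0,0.9],[0,0,0]],
  [30,[0,0,0.9],[0,0,0]],
  [30,[0,-0.3,0.7],[0,0,0]],
])

```text
time: 26.12
tool_pos: [588.1, 3.3, 135.4]
tcp_rot: [-90.6, 0.2, -77.9]
ft_force: [1.3, -0.9, -1.4]
finger_gap: 46.9
```

Emit:
arm_command([
  [30,[-0.1,-1,0.3],[0,0,0]],
  [30,[-0.15,-1,0],[0,0,0]],
  [30,[-0.15,-1,0],[0,0,0]],
  [30,[-0.15,-1,0],[0,0,0]],
  [30,[-0.15,-1,0],[0,0,0]],
])

```text
time: 26.53
tool_pos: [571.3, -147.3, 157.6]
tcp_rot: [-89.8, -0.1, -77.4]
ft_force: [-0.1, -0.4, -1.9]
finger_gap: 46.8
```

Emit:
arm_command([
  [30,[-0.1,-1,0],[0,0,0]],
  [30,[-0.1,-1,0],[0,0,0]],
  [30,[-0.1,-1,0],[0,0,0]],
  [30,[-0.1,-0.7,0],[0,0,0]],
  [30,[0,0,0],[0,0,0]],
])

```text
time: 26.95
tool_pos: [556.4, -269.7, 161.6]
tcp_rot: [-89.7, -0.3, -77.6]
ft_force: [0.7, -0.1, -2.1]
finger_gap: 46.9
```

```bash
python3 go.py 551 -310 80 -78
```

```text
shift [-0.18 -1.34 -2.72] turn [ 0.2  0.4 -0.4] pos [ 556.4 -269.7  161.6]
```

Emit:
arm_command([
  [30,[-0.1,-0.8,-0.2],[0.2,0.4,-0.4]],
  [30,[-0.05,-0.5,-0.5],[0,0,0]],
  [30,[0,0,-0.6],[0,0,0]],
  [30,[0,0,-0.6],[0,0,0]],
  [30,[0,0,-0.3],[0,0,0]],
])

```text
time: 27.37
tool_pos: [553.4, -312.7, 100.3]
tcp_rot: [-89.7, -0.4, -78.3]
ft_force: [-1.2, -0.4, -1.8]
finger_gap: 47.2
```

Emit:
arm_command([
  [30,[0,0,0],[0,0,0]],
])

```text
time: 27.45
tool_pos: [552.2, -311.6, 98.1]
tcp_rot: [-89.8, -0.2, -78.3]
ft_force: [0.5, -0.3, -1.7]
finger_gap: 47.0
```

```bash
python3 go.py 551.9 -310.2 32 -78
```

```text
shift [-0.01  0.05 -2.2 ] turn [0.1 0.2 0.3] pos [ 552.2 -311.6   98.1]
```

Emit:
arm_command([
  [30,[0,0.05,-0.4],[0.1,0.2,0.3]],
  [30,[0,0,-0.45],[0,0,0]],
  [30,[0,0,-0.4],[0,0,0]],
  [30,[0,0,-0.2],[0,0,0]],
  [30,[0,0,0],[0,0,0]],
])

```text
time: 27.87
tool_pos: [553.7, -308.2, 53.0]
tcp_rot: [-89.9, -0.1, -77.8]
ft_force: [-0.6, 0.4, -1.7]
finger_gap: 47.0
```

```bash
python3 go.py 551.9 -310.2 32 -78
```

```text
shift [-0.06 -0.07 -0.7 ] turn [ 0.1  0.1 -0.2] pos [ 553.7 -308.2   53. ]
```

Emit:
arm_command([
  [30,[-0.06,-0.1,-0.2],[0,0,-0.3]],
  [30,[0,0,-0.2],[0,0,0]],
  [30,[0,0,-0.15],[0,0,0]],
  [30,[0,0,-0.05],[0,0,0]],
  [30,[0,0,0],[0,0,0]],
])

```text
time: 28.28
tool_pos: [552.0, -311.6, 33.5]
tcp_rot: [-89.9, -0.1, -78.1]
ft_force: [0.8, 1.0, -1.7]
finger_gap: 46.4
```

```bash
python3 go.py 551.9 -310.2 31.5 -78
```

```text
shift [-0.    0.05 -0.07] turn [0.1 0.1 0.1] pos [ 552.  -311.6   33.5]
```

Emit:
arm_command([
  [30,[0,0.05,-0.05],[0,0,0.1]],
  [30,[0,0,-0.03],[0,0,0]],
  [30,[0,0,-0.02],[0,0,0]],
])

```text
time: 28.53
tool_pos: [552.5, -310.5, 31.1]
tcp_rot: [-89.9, -0.2, -78.0]
ft_force: [0.6, 0.1, -1.4]
finger_gap: 46.6
```

Emit:
arm_command([
  [95,[0,0,0],[0,0,0]],
  [95,[0,0,0],[0,0,0]],
  [95,[0,0,0],[0,0,0]],
  [95,[0,0,0.2],[0,0,0]],
  [95,[0,0,0.5],[0,0,0]],
])

```text
time: 28.95
tool_pos: [551.5, -309.7, 51.0]
tcp_rot: [-90.0, -0.1, -78.0]
ft_force: [-1.0, 0.1, -0.4]
finger_gap: 80.9
```

Emit:
arm_command([
  [95,[0,0,0.9],[0,0,0]],
  [95,[0,0,1],[0,0,0]],
  [95,[-0.1,0.5,0.9],[0,0,0]],
  [95,[-0.2,1,0.3],[0,0,0]],
  [95,[-0.2,1,0],[0,0,0]],
])

```text
time: 29.37
tool_pos: [537.1, -238.5, 153.6]
tcp_rot: [-89.7, -0.4, -78.3]
ft_force: [0.7, 0.6, -1.4]
finger_gap: 81.3
```

Emit:
arm_command([
  [95,[-0.2,1,0],[0,0,0]],
  [95,[-0.2,1,0],[0,0,0]],
  [95,[-0.2,1,0],[0,0,0]],
  [95,[-0.2,1,0],[0,0,0]],
  [95,[-0.2,1,0],[0,0,0]],
])

```text
time: 29.78
tool_pos: [508.0, -84.5, 161.7]
tcp_rot: [-89.1, -0.8, -78.5]
ft_force: [0.2, 0.6, 1.0]
finger_gap: 81.2
```

Emit:
arm_command([
  [95,[-0.2,1,0],[0,0,0]],
  [95,[-0.2,0.8,0],[0,0,0]],
  [95,[0,0,-0.2],[0,0,0]],
  [95,[0,0,-0.3],[0,0,0]],
  [95,[0,0,0],[0,0,0]],
])

```text
time: 30.2
tool_pos: [495.5, -22.7, 150.6]
tcp_rot: [-88.7, -0.8, -78.2]
ft_force: [-0.1, 0.6, -0.6]
finger_gap: 81.0
```

```bash
python3 go.py 495.7 14.5 80 -78.4
```

```text
shift [ 0.01  1.24 -2.35] turn [ 0.5  1.5 -0.2] pos [495.5 -22.7 150.6]
```

Emit:
arm_command([
  [95,[0,0.7,-0.3],[0.5,1.5,-0.2]],
  [95,[0,0.5,-0.5],[0,0,0]],
  [95,[0,0,-0.6],[0,0,0]],
  [95,[0,0,-0.4],[0,0,0]],
  [95,[0,0,0],[0,0,0]],
])

```text
time: 30.62
tool_pos: [498.1, 9.1, 96.0]
tcp_rot: [-89.9, -0.1, -78.7]
ft_force: [-0.7, -0.5, -0.9]
finger_gap: 81.1
```

```bash
python3 go.py 495.7 14.5 30 -78.4
```

```text
shift [-0.08  0.18 -2.2 ] turn [0.1 0.1 0.3] pos [498.1   9.1  96. ]
```

Emit:
arm_command([
  [95,[-0.08,0.18,-0.45],[0,0,0.2]],
  [95,[0,0,-0.45],[0,0,0]],
  [95,[0,0,-0.4],[0,0,0]],
  [95,[0,0,-0.2],[0,0,0]],
  [95,[0,0,0],[0,0,0]],
])

```text
time: 31.03
tool_pos: [497.9, 9.6, 51.0]
tcp_rot: [-89.9, -0.2, -78.8]
ft_force: [-0.8, 0.1, 0.2]
finger_gap: 81.5
```

```bash
python3 go.py 495.7 14.5 30 -78.4
```

```text
shift [-0.07  0.16 -0.7 ] turn [0.2 0.2 0.4] pos [497.9   9.6  51. ]
```

Emit:
arm_command([
  [95,[-0.07,0.2,-0.2],[0.2,0.2,0.4]],
  [95,[0,0,-0.2],[0,0,0]],
  [95,[0,0,-0.2],[0,0,0]],
  [95,[0,0,-0.05],[0,0,0]],
  [95,[0,0,0],[0,0,0]],
])

```text
time: 31.45
tool_pos: [497.2, 15.3, 31.6]
tcp_rot: [-89.9, -0.0, -78.5]
ft_force: [0.1, 0.6, -0.3]
finger_gap: 81.3
```

```bash
python3 go.py 495.7 14.5 30 -78.4
```

```text
shift [-0.05 -0.03 -0.05] turn [-0.   0.1  0.1] pos [497.2  15.3  31.6]
```

Emit:
arm_command([
  [95,[-0.07,-0.03,-0.08],[0,0,0.1]],
  [30,[0,0,0],[0,0,0]],
  [30,[0,0,0],[0,0,0]],
  [30,[0,0,0],[0,0,0]],
  [30,[0,0,0],[0,0,0]],
])

```text
time: 31.87
tool_pos: [495.5, 14.1, 30.2]
tcp_rot: [-89.9, -0.1, -78.3]
ft_force: [-2.0, -1.0, 1.0]
finger_gap: 47.1
```

Emit:
arm_command([
  [30,[0,0,0],[0,0,0]],
  [30,[0,0,0],[0,0,0]],
])

```text
time: 32.03
tool_pos: [495.5, 14.1, 30.3]
tcp_rot: [-89.9, -0.1, -78.3]
ft_force: [0.5, 0.6, -1.6]
finger_gap: 46.8
```

Emit:
arm_command([
  [30,[0,0,0.3],[0,0,0]],
  [30,[0,0,0.7],[0,0,0]],
  [30,[0,0,0.9],[0,0,0]],
  [30,[0,0,0.9],[0,0,0]],
  [30,[0,-0.3,0.7],[0,0,0]],
])

```text
time: 32.45
tool_pos: [488.5, 6.7, 133.4]
tcp_rot: [-90.6, 0.2, -78.3]
ft_force: [0.6, 0.1, -1.3]
finger_gap: 46.8
```

Emit:
arm_command([
  [30,[-0.2,-1,0.3],[0,0,0]],
  [30,[-0.2,-1,0],[0,0,0]],
  [30,[-0.2,-1,0],[0,0,0]],
  [30,[-0.2,-1,0],[0,0,0]],
  [30,[-0.2,-1,0],[0,0,0]],
])

```text
time: 32.87
tool_pos: [462.6, -144.8, 154.6]
tcp_rot: [-89.8, -0.1, -77.7]
ft_force: [-0.2, 0.4, -2.4]
finger_gap: 46.6
```

Emit:
arm_command([
  [30,[-0.2,-1,0],[0,0,0]],
  [30,[-0.2,-1,0],[0,0,0]],
  [30,[-0.2,-1,0],[0,0,0]],
  [30,[-0.2,-1,0],[0,0,0]],
  [30,[-0.2,-0.6,0],[0,0,0]],
])

```text
time: 33.28
tool_pos: [430.1, -291.2, 158.7]
tcp_rot: [-89.6, -0.3, -77.8]
ft_force: [-0.4, -0.5, -1.0]
finger_gap: 46.7
```

```bash
python3 go.py 424 -332 80 -78.4
```

```text
shift [-0.2  -1.36 -2.62] turn [ 0.2  0.5 -0.6] pos [ 430.1 -291.2  158.7]
```

Emit:
arm_command([
  [30,[-0.1,-0.8,-0.2],[0.2,0.4,-0.6]],
  [30,[-0.1,-0.3,-0.5],[0,0,0]],
  [30,[0,0,-0.6],[0,0,0]],
  [30,[0,0,-0.6],[0,0,0]],
  [30,[0,0,-0.3],[0,0,0]],
])

```text
time: 33.7
tool_pos: [423.2, -333.8, 97.3]
tcp_rot: [-89.7, -0.5, -78.8]
ft_force: [-1.0, 0.1, -2.9]
finger_gap: 46.8
```

Emit:
arm_command([
  [30,[0,0,0],[0,0,0]],
])

```text
time: 33.78
tool_pos: [422.1, -332.9, 95.5]
tcp_rot: [-89.8, -0.3, -78.8]
ft_force: [-0.9, 0.7, -1.7]
finger_gap: 46.9
```

```bash
python3 go.py 423.8 -331.8 29 -78.4
```

```text
shift [ 0.06  0.04 -2.22] turn [0.3 0.3 0.4] pos [ 422.1 -332.9   95.5]
```

Emit:
arm_command([
  [30,[0.03,0,-0.4],[0.2,0.3,0.3]],
  [30,[0,0,-0.45],[0,0,0]],
  [30,[0,0,-0.4],[0,0,0]],
  [30,[0,0,-0.2],[0,0,0]],
  [30,[0,0,0],[0,0,0]],
])

```text
time: 34.2
tool_pos: [424.4, -332.6, 50.3]
tcp_rot: [-90.0, -0.2, -78.4]
ft_force: [-0.9, -0.4, -1.5]
finger_gap: 46.2
```

```bash
python3 go.py 423.8 -331.8 29 -78.4
```

```text
shift [-0.02  0.03 -0.71] turn [0.1 0.1 0. ] pos [ 424.4 -332.6   50.3]
```

Emit:
arm_command([
  [30,[-0.02,0.03,-0.2],[0,0,0]],
  [30,[0,0,-0.2],[0,0,0]],
  [30,[0,0,-0.15],[0,0,0]],
  [30,[0,0,-0.05],[0,0,0]],
  [30,[0,0,0],[0,0,0]],
])

```text
time: 34.62
tool_pos: [424.2, -331.4, 30.7]
tcp_rot: [-89.9, -0.2, -78.4]
ft_force: [0.2, 0.4, -2.5]
finger_gap: 46.9
```

```bash
python3 go.py 423.8 -331.8 28.2 -78.4
```

```text
shift [-0.01 -0.01 -0.08] turn [ 0.2  0.1 -0. ] pos [ 424.2 -331.4   30.7]
```

Release, then rise to about the pose of the earlier survey picture w2, (459,-328,173), for a like-for-like check.

Emit:
arm_command([
  [30,[0,0,-0.05],[0,0,0]],
  [30,[0,0,-0.03],[0,0,0]],
  [95,[0,0,0],[0,0,0]],
  [95,[0,0,0],[0,0,0]],
  [95,[0,0,0],[0,0,0]],
])

```text
time: 35.03
tool_pos: [425.3, -332.6, 29.8]
tcp_rot: [-89.8, -0.3, -78.4]
ft_force: [0.0, 0.2, 0.4]
finger_gap: 80.6
```

Emit:
arm_command([
  [95,[0,0,0.3],[0,0,0]],
  [95,[0,0,0.6],[0,0,0]],
  [95,[0,0,0.9],[0,0,0]],
  [100,[0.3,0,0.9],[0,0,0]],
  [100,[0.4,0,0.9],[0,0,0]],
])

```text
time: 35.45
tool_pos: [441.1, -329.0, 137.2]
tcp_rot: [-90.3, 0.3, -78.5]
ft_force: [0.2, -0.3, -0.0]
finger_gap: 85.3
```

Emit:
arm_command([
  [100,[0.5,0,0.3],[0,0,0]],
  [100,[0,0,0],[0,0,0]],
])

```text
time: 35.62
tool_pos: [460.9, -331.7, 156.6]
tcp_rot: [-89.8, -0.3, -78.5]
ft_force: [0.6, -0.6, -0.5]
finger_gap: 85.4
```

```bash
python3 go.py 459.3 -327.9 173.3 -78.1
```

```text
shift [-0.05  0.13  0.56] turn [0.3 0.2 0.4] pos [ 460.9 -331.7  156.6]
```

Emit:
arm_command([
  [100,[-0.02,0.1,0.45],[0.2,0.2,0.4]],
  [100,[0,0,0],[0,0,0]],
  [100,[0,0,0],[0,0,0]],
])

```text
time: 35.87
tool_pos: [460.6, -329.2, 172.4]
tcp_rot: [-89.9, -0.2, -78.0]
ft_force: [0.9, 0.0, -0.9]
finger_gap: 85.4
```

```bash
python3 go.py 459.3 -327.9 173.3 -78.1; python3 - <<'E'
from h import *
def feats(cm,im):
    hs=cv2.cvtColor(im,cv2.COLOR_BGR2HSV);lab=cv2.cvtColor(im,cv2.COLOR_BGR2LAB).astype(int);out={}
    for n,m,w in (('feld',hs[...,1]<75,(215,180,285,245)),('sul',lab[...,1]<134,(212,46,296,128))):
        m=cv2.morphologyEx((m*255).astype(np.uint8),cv2.MORPH_CLOSE,np.ones((5,5)));m=cv2.morphologyEx(m,cv2.MORPH_OPEN,np.ones((3,3)))
        k=big(m>0,w);p=ray(cm,k.reshape(-1,2),27).astype(np.float32);M=cv2.moments(p.reshape(-1,1,2))
        print(n,(M['m10']/M['m00'],M['m01']/M['m00']),'axis',np.degrees(.5*np.arctan2(2*M['mu11'],M['mu20']-M['mu02'])),'area',M['m00'],'rect',cv2.minAreaRect(p))
z=np.load("w2.npz");c0=[z[k] for k in z.files];i0=cv2.imread("pics/w2.png");feats(c0,i0)
c1,i1=snap("wrist");cv2.imwrite("pics/w11.png",i1);feats(c1,i1)
cv2.imwrite("pics/v11.png",np.hstack([cv2.resize(i[20:265,150:350],None,fx=1.9,fy=1.9) for i in (i0,i1)]))
E
```

```text
shift [-0.04  0.04  0.03] turn [ 0.2  0.2 -0.1] pos [ 460.6 -329.2  172.4]
feld (424.36788485422187, -332.9095055883391) axis 37.68353463046284 area 2119.4243974033743 rect ((424.2310791015625, -331.733154296875), (56.613487243652344, 46.82838439941406), 13.077467918395996)
sul (547.6189169311673, -308.28545015756697) axis 26.24693736260532 area 2024.6776082599536 rect ((548.7646484375, -310.3069152832031), (55.91215896606445, 47.35647964477539), 10.577834129333496)
feld (426.4184312015763, -332.79641091858156) axis 36.22269614196761 area 2134.093172922265 rect ((426.8200988769531, -331.77447509765625), (58.336669921875, 46.751220703125), 13.064422607421875)
sul (549.0077096967342, -308.88035109348436) axis 25.55358091706354 area 2029.65418093279 rect ((549.091552734375, -310.6785888671875), (49.954280853271484, 53.39650344848633), 85.76710510253906)
```

View pics/v11.png

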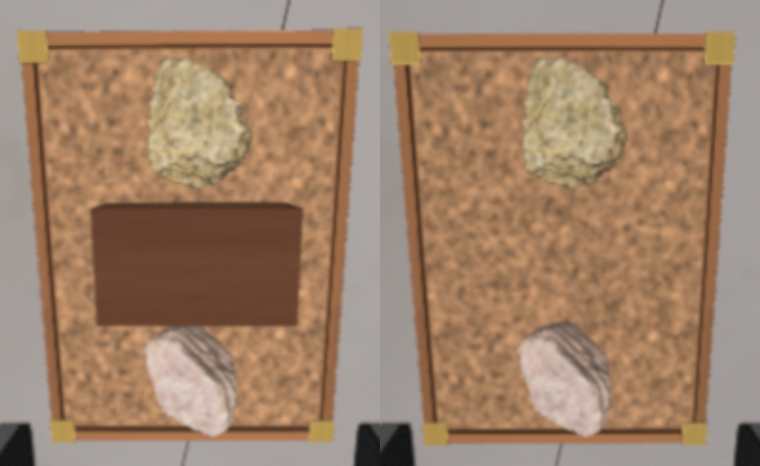

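Before and after match: each stone is within about 2 mm and 1.5° of its start and upright. One last numeric check of the block and bystanders against the first top picture, then hand in.

```bash
python3 - <<'E'
from h import *
cm,t=snap("top");t0=cv2.imread("pics/top0.png");cv2.imwrite("pics/t12.png",t)
h=cv2.cvtColor(t,cv2.COLOR_BGR2HSV)
m=((h[...,1]>100)&(h[...,0]<20)&(h[...,2]>35)).astype(np.uint8)
print('block',rect(cm,big(m>0,(120,185,175,245)),50))
d=cv2.absdiff(t,t0).max(2)
for n,(x,y) in dict(yel=(278,189),pur=(275,233),coral=(214,149),mag=(287,152),lens=(352,151)).items():
    print(n,(d[y-10:y+11,x-10:x+11]>40).sum())
print(sense()['ft_force'].round(1),sense()['time']); hand_in()
E
```

```text
block (array([493.1, 300.5]), array([96.7, 63.6]), -20.0)
yel 0
pur 0
coral 0
mag 0
lens 0
[ 1.2 -0.1 -0.4] 35.9667
the job is handed in; nothing more can be done
```

I moved both stones to the side board and laid the strata block flat in the middle of the mat, along its length. Then I put the stones back in the tray in their original places. The job was handed in at 36 s with the gripper open and clear; the hand-in reports no verdict.

- **Block:** a close wrist view showed it within about 2–3 mm of the mat's centre and 0.1° off the mat's length. The final top view put its centre about 6–8 mm from the mat's. That outline measured 64 mm wide instead of 55, so it seems to have taken in a side face of the block, and I trusted the wrist view.
- **Stones:** before and after pictures put each within about 2 mm and 1.5° of where it started, both upright. The fitted rectangle around the sulphur changed shape between the two pictures, so I judged its turn by its outline's axis (0.7° change) and by eye.
- **Other things:** the yellow and purple look-alikes, coral, magnet and lens showed no change from the first top picture.

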